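# Change the cells on the reader's shuttle

## Task

Draw the carrier back from the reader all the way to its loading stop, lay the red-capped spent cells from its cradles flat in the steel tray, and lay every blue-capped amber cell from the crate lengthwise and centred on a sloping cradle of its own, leaving the yellow-capped cells in the crate. Once all that is done and the carrier still stands at the loading stop, slide the loaded carrier fully home against the reader and then press the green start button right down. Leave the cells lying properly on their cradles and do not disturb the bottle, jar and adaptor.

Things in the scene. Friction and masses are not known exactly. Their poses are not given: they have to be found in the camera images.
- fresh1: Fresh sample cell, amber body, blue caps, lying in the crate at the start (two or three are present, in any of its six lying places, lengthwise along crate x). 110 mm long (its x axis), square 26 x 26 mm glass body between two square end caps 36 x 36 mm and 18 mm long; about 0.12 kg; origin at its centre, 18 mm above what it lies on; any of its four sides may be down.
- fresh2: Fresh sample cell, amber body, blue caps, lying in the crate at the start (two or three are present, in any of its six lying places, lengthwise along crate x). 110 mm long (its x axis), square 26 x 26 mm glass body between two square end caps 36 x 36 mm and 18 mm long; about 0.12 kg; origin at its centre, 18 mm above what it lies on; any of its four sides may be down.
- fresh3: Fresh sample cell, amber body, blue caps, lying in the crate at the start (two or three are present, in any of its six lying places, lengthwise along crate x). 110 mm long (its x axis), square 26 x 26 mm glass body between two square end caps 36 x 36 mm and 18 mm long; about 0.12 kg; origin at its centre, 18 mm above what it lies on; any of its four sides may be down.
- spent1: Spent sample cell, clear body, red caps, lying on one of the carrier's cradles at the start (two or three are present). 110 mm long (its x axis), square 26 x 26 mm glass body between two square end caps 36 x 36 mm and 18 mm long; about 0.12 kg; origin at its centre, 18 mm above what it lies on; any of its four sides may be down.
- spent2: Spent sample cell, clear body, red caps, lying on one of the carrier's cradles at the start (two or three are present). 110 mm long (its x axis), square 26 x 26 mm glass body between two square end caps 36 x 36 mm and 18 mm long; about 0.12 kg; origin at its centre, 18 mm above what it lies on; any of its four sides may be down.
- spent3: Spent sample cell, clear body, red caps, lying on one of the carrier's cradles at the start (two or three are present). 110 mm long (its x axis), square 26 x 26 mm glass body between two square end caps 36 x 36 mm and 18 mm long; about 0.12 kg; origin at its centre, 18 mm above what it lies on; any of its four sides may be down.
- other1: Cell of another batch, green body, yellow caps, in the crate; it stays there. 110 mm long (its x axis), square 26 x 26 mm glass body between two square end caps 36 x 36 mm and 18 mm long; about 0.12 kg; origin at its centre, 18 mm above what it lies on; any of its four sides may be down.
- other2: Cell of another batch, green body, yellow caps, in the crate; it stays there. 110 mm long (its x axis), square 26 x 26 mm glass body between two square end caps 36 x 36 mm and 18 mm long; about 0.12 kg; origin at its centre, 18 mm above what it lies on; any of its four sides may be down.
- other3: Cell of another batch, green body, yellow caps, in the crate; it stays there. 110 mm long (its x axis), square 26 x 26 mm glass body between two square end caps 36 x 36 mm and 18 mm long; about 0.12 kg; origin at its centre, 18 mm above what it lies on; any of its four sides may be down.
- crate: Grey open crate, fixed to the bench, 272 (x) x 224 (y) x 50 mm high, walls and floor 5 mm; origin at the centre of its underside. Cells lie in it in two rows (x = -64, +64 mm) of three (y = -64, 0, +64 mm), all lying along its x.
- tray: Loose shallow steel return tray, 155 (x) x 205 (y) x 22 mm high, walls and floor 5 mm, 0.8 kg; origin at the centre of its underside. Takes three cells side by side (60 mm apart), lying along its x.
- cradle0 (a point): First of three blue cradles on the carrier (0, 1, 2 from -y to +y, 90 mm apart): a narrow rib 130 mm long (its x), 24 mm wide (its y), about 45 mm above the aluminium deck, sloping 15 degrees. Its low end, nearest the robot, has a lip 10 mm high; +x points up the slope. Origin at the middle of the rib's top face; z is square to that face.
- cradle1 (a point): Second (middle) cradle, as cradle0. A cell lies lengthwise on a cradle with its centre 18 mm above the face; it rests anywhere along the rib by friction, or against the lip (its centre then 10 mm down from the middle).
- cradle2 (a point): Third cradle, as cradle0.
- carrier (a joint): Position of the aluminium carrier along its rail, m: 0 = against the reader (docked, at the +y end), 0.16 = against the stop at the loading end (-y end). Starts docked. It slides with about 3 N of friction and stays where it is left.
- handle (a point): Point on the axis of the carrier's upright red handle, a post 14 mm (x) by 18 mm (y) and 58 mm high, top 22 mm above this point; it stands at the middle of the carrier's side that faces the robot, and moves with it. Free space all round; take it from above across y. The bracket below it is 35 mm under this point.
- rail_base: Grey base of the rail, fixed to the bench. Origin on the bench under the middle of the rail; the rail runs along its y. The carrier slides towards its -y as the joint value grows. The white reader at its +y end is 140 mm high; its low console with the green button is in front of it, towards the robot.
- start (a joint): Travel of the green start button on the reader's console, m: 0 = up, 0.006 = fully down (5 N). It springs back.
- start_top (a point): Middle of the top of the green start button (32 mm across); press straight down.
- reagent: Bystander: amber reagent bottle, 72 mm across, 170 mm high; origin under its centre.
- sieve_jar: Bystander: white jar, 60 mm across, 90 mm high; origin under its centre.
- adaptor: Bystander: black power adaptor, 80 x 55 x 42 mm; origin under its centre.
There are look-alikes about, which are no part of the job. Leave any purple or turquoise look-alike of the spent2 alone.

How it is judged:
By the outcome, as a careful person would: the job done as asked, in the order asked, and still so for the second after the job is handed in, with the robot touching nothing.
Of fresh1, fresh2, fresh3 only 2 to 3 are there at a start; the rules pass over those that are not, and their reading is None.
Of spent1, spent2, spent3 only 2 to 3 are there at a start; the rules pass over those that are not, and their reading is None.
At some moment in a run one of tray may be knocked a few centimetres aside while the robot is not near it.
Once in a run the grip may slacken for a moment while it holds something.
It also fails if it takes over 210 s, if anything falls off the work surface, if the arm or the gripper's body presses on something with over 40 N, if the wrist force passes 120 N, or if a joint passes its speed limit or range.

## Robot

A 6-joint arm with a two-finger parallel gripper is mounted at the origin on the work surface. World frame = base frame: x ahead of the robot, y to its left, z up, the work surface at z = 0. Lengths are in m, angles in degrees, forces in N, time in s.
With the tool pointing down it reaches from about 0.4 to 0.825 m from the base axis. Payload 7 kg.
Tool frame: the origin (TCP) lies at the very end of the fingers, on their centre line; the grasp point (between the pads) lies 19 mm behind it; x points along the fingers, y is the direction in which the jaws open and shut, and the axes are right-handed (so a half turn about x gives the same grasp; the last joint's range is limited). The gripper opens to 88 mm and grips with 3 to 60 N. Pads are 19 mm wide; open, the fingers measure 130 mm over their backs; the gripper's body (78 mm by 193 mm) begins 47 mm behind the grasp point.
Start: joints at [91.965, 20.546, 0.682, 0, -70.136, -16.507], TCP at [0.169, 0.653, 0.191] pointing down, gripper open.
Joint ranges: [-176.03, 176.03], [-82.01, 121.73], [-58.28, 71.71], [-173.87, 95.51], [-174.79, -0.11], [-173.66, 173.66]. Speed limits (degrees/s): [136.94, 136.94, 172.46, 180, 180, 180].

## Interface

Orientations are given as [roll, pitch, yaw] about the fixed x, y, z axes, in that order (R = Rz(yaw) Ry(pitch) Rx(roll)).
In Python, from plant import * gives the robot as it stands. The module is installed in compiled form; this text tells all that it offers.
- The arm moves only by the shell command python3 -m creep 'ROWS' [FORCE]. ROWS is a JSON object of lists of equal length, an entry for each row: "jaw": the closure, from -1 (fully open) to 1 (shut); "translation": the shift along the tool's x, y, z in m, a list of three; "roll": the turn about the tool's x in rad. A call has exactly 10 rows; each row shifts and turns the commanded pose from where the row before left it, along the tool's axes as they then stand; what a row does not reach is not made up. A row lasts 1/10 s, in which the tool goes at most 50 mm and 8.59 degrees, less where a joint would pass 70% of its speed; a pose out of reach is approached as far as the arm can. A call with a gripper value outside its range is refused whole. The fingers move at their own pace and stop on an object; FORCE is the grip in N (left out, the last holds). Time passes only in rows, so rows that do not move let the fingers close, or fill a call up. It gives the time, the measured TCP pose, the force and the opening at its end, in the units of the state.
- get_state(): the state, without advancing time (a new reading comes with each control period).
- capture(name): name is "scene" or "top"; returns a dict with "image" (400x640x3 uint8, red, green, blue), "fovy" (degrees; the focal length in pixels is half the picture's height over the tangent of half this angle, whatever the lens; pixels are square), "cx", "cy" (the principal point, pixels), "pose" (4x4, takes a point from camera to world coordinates). Camera axes: x right, y up, looking along -z (the intrinsics and any distortion apply to the point x, -y, -z); pixel columns grow to the right and rows downward; lengths in m; the calibration is good to about 2 mm. A picture is of the moment at which its call begins. There is no depth.
- close_job(): hands the job in, once; it reports no verdict.
The state is a dict: "time_s": time; "joints": joint angles; "qd": joint speeds; "joint_torque": joint torques, N m; "tcp_pos": TCP position; "eef_rot": TCP orientation; "contact_force": force on the tool from outside, world axes, zero at the start; "moment": the same for the moment, N m; "gripper_width": finger opening in m.
Only numpy, scipy, OpenCV 4.12 (cv2) and the standard library are available. Lean on these libraries where they do the work, as an engineer would, in place of code of your own. Each camera call takes 0.05 s, during which the arm holds its last target.

## Working session

There is one attempt and no reset: what is moved stays moved. The work goes in short steps, Python scripts to look and compute and a shell command to move; the robot and the scene stay as the last step left them, time stands still between calls to the robot, and variables do not carry over. Pictures are saved under pics/ and viewed, and the job is handed in when it is done.

```bash
mkdir -p pics; ls
python3 - <<'E'
from plant import *
import cv2,numpy as np
for n in("scene","top"):
    c=capture(n); print(n,{k:v for k,v in c.items() if k!="image"})
    cv2.imwrite(f"pics/{n}0.png",c["image"][:,:,::-1])
print(get_state())
E
```

```text
pics
scene {'fovy': 51.678136738729, 'cx': 321.3479750937051, 'cy': 199.24377272046866, 'pose': array([[ 0.70943902, -0.53221493,  0.46199951,  1.14898777],
       [ 0.70476214,  0.53813011, -0.46230543, -0.57892381],
       [-0.00256999,  0.65357727,  0.75685543,  1.08636675],
       [ 0.        ,  0.        ,  0.        ,  1.        ]])}
top {'fovy': 57.62711226003589, 'cx': 324.16078224644656, 'cy': 193.8182638934805, 'pose': array([[-0.01068153,  0.99135413, -0.13077803,  0.41575853],
       [-0.99972633, -0.00786534,  0.02203174,  0.05828096],
       [ 0.02081264,  0.13097757,  0.99116684,  1.1115336 ],
       [ 0.        ,  0.        ,  0.        ,  1.        ]])}
{'time_s': 0.1, 'joints': array([ 9.19644121e+01,  2.05878535e+01,  6.40023026e-01, -1.77721031e-02,
       -7.01352966e+01, -1.65052750e+01]), 'qd': array([ 0.05036353, -0.15565293,  0.07926714,  0.07512039, -0.05661307,
       -0.09679046]), 'joint_torque': array([-1.25975836e-03, -5.84165025e+01,  2.93744355e+01,  7.01520368e+00,
        1.01083657e-02, -6.08999835e-05]), 'tcp_pos': array([0.16939826, 0.65290501, 0.190618  ]), 'eef_rot': array([ 95.14217485,  89.91520993, -99.40473917]), 'contact_force': array([ 0.35700199,  0.54525425, -0.52775395]), 'moment': array([ 0.04270405, -0.00454224, -0.00676022]), 'gripper_width': 0.08768660022202301}
```

View pics/scene0.png

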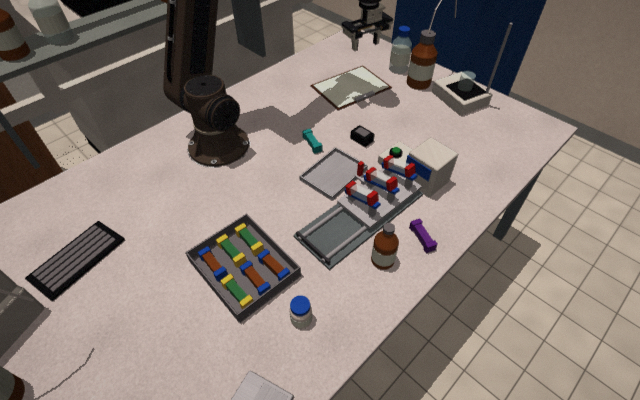

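View pics/top0.png

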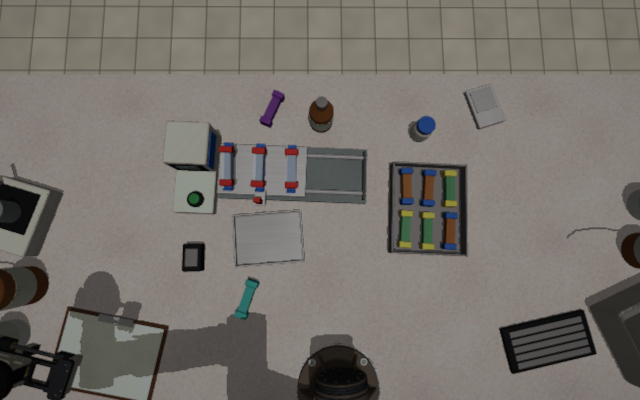

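The top view has image-up = +x and image-left = +y. The crate holds three fresh cells at (407,187), (429,187) and (451,230). The carrier, at (218–305, 145–200), holds three red-capped spent cells. The tray is at (268,238) and the reader with its green button at (195,199).

```bash
cat > h.py <<'E'
from plant import *
import cv2,numpy as np
from scipy.spatial.transform import Rotation as Ro
def K(c):
    h=c["image"].shape[0]; f=h/2/np.tan(np.radians(c["fovy"]/2)); return f
def unproj(c,uv,z):
    uv=np.atleast_2d(uv).astype(float); f=K(c)
    d=np.c_[(uv[:,0]-c["cx"])/f,-(uv[:,1]-c["cy"])/f,-np.ones(len(uv))]
    d=d@c["pose"][:3,:3].T; o=c["pose"][:3,3]
    t=(z-o[2])/d[:,2]; return o+d*t[:,None]
def proj(c,P):
    P=np.atleast_2d(P); q=(P-c["pose"][:3,3])@c["pose"][:3,:3]; f=K(c)
    return np.c_[c["cx"]+f*q[:,0]/-q[:,2],c["cy"]-f*q[:,1]/-q[:,2]]
def tri(cs,uvs):
    A=[];b=[]
    for c,uv in zip(cs,uvs):
        f=K(c); d=np.array([(uv[0]-c["cx"])/f,-(uv[1]-c["cy"])/f,-1]); d=c["pose"][:3,:3]@d; d/=np.linalg.norm(d)
        M=np.eye(3)-np.outer(d,d); A.append(M); b.append(M@c["pose"][:3,3])
    A=np.vstack(A);b=np.hstack(b); p=np.linalg.lstsq(A,b,rcond=None)[0]; return p,np.linalg.norm(A@p-b)
def mask(img,name):
    h=cv2.cvtColor(img,cv2.COLOR_RGB2HSV); H,S,V=[h[...,i].astype(int) for i in range(3)]
    return {'red':((H<6)|(H>174))&(S>170)&(V>60),'blue':(H>100)&(H<125)&(S>130)&(V>50),'yellow':(H>22)&(H<34)&(S>150)&(V>80),
     'green':(H>50)&(H<80)&(S>120)&(V>40),'amber':(H>4)&(H<18)&(S>130)&(V>50)}[name].astype(np.uint8)
def blobs(c,name,amin=12):
    n,l,s,cen=cv2.connectedComponentsWithStats(mask(c["image"],name))
    return [(np.round(cen[i],1),s[i,4],s[i,:4]) for i in range(1,n) if s[i,4]>=amin]
def crop(c,x0,y0,x1,y1,k,fn):
    cv2.imwrite(fn,cv2.resize(c["image"][y0:y1,x0:x1,::-1],None,fx=k,fy=k,interpolation=cv2.INTER_CUBIC))
E
python3 - <<'E'
from h import *
t=capture("top");s=capture("scene")
for c,n in((t,'t'),(s,'s')):
  for k in('red','blue','yellow','green'):
    print(n,k,[(tuple(b[0]),int(b[1])) for b in blobs(c,k)])
crop(t,160,110,310,280,4.5 and 4,"pics/a1.png"); crop(t,380,150,480,265,5,"pics/a2.png"); crop(s,290,100,470,275,4,"pics/a3.png")
E
```

```text
t red [((np.float64(224.8), np.float64(148.9)), 67), ((np.float64(258.5), np.float64(150.2)), 66), ((np.float64(290.9), np.float64(151.5)), 73), ((np.float64(225.7), np.float64(182.4)), 69), ((np.float64(257.1), np.float64(183.5)), 67), ((np.float64(290.6), np.float64(185.0)), 61), ((np.float64(256.6), np.float64(199.9)), 28)]
t blue [((np.float64(425.8), np.float64(124.7)), 236), ((np.float64(209.4), np.float64(148.6)), 55), ((np.float64(228.5), np.float64(144.0)), 24), ((np.float64(260.3), np.float64(145.0)), 23), ((np.float64(291.5), np.float64(146.5)), 16), ((np.float64(406.4), np.float64(170.2)), 61), ((np.float64(429.5), np.float64(172.1)), 60), ((np.float64(227.8), np.float64(187.6)), 34), ((np.float64(259.6), np.float64(189.2)), 30), ((np.float64(290.5), np.float64(190.5)), 32), ((np.float64(407.0), np.float64(201.3)), 68), ((np.float64(427.9), np.float64(202.6)), 67), ((np.float64(450.7), np.float64(214.9)), 62), ((np.float64(449.7), np.float64(246.2)), 66)]
t yellow [((np.float64(449.8), np.float64(172.9)), 41), ((np.float64(450.1), np.float64(203.4)), 52), ((np.float64(402
[... 1038 characters left out ...]
244.9), np.float64(266.2)), 74), ((np.float64(219.9), np.float64(273.3)), 115), ((np.float64(282.9), np.float64(273.6)), 79), ((np.float64(263.3), np.float64(287.9)), 94), ((np.float64(299.7), np.float64(305.2)), 308)]
s yellow [((np.float64(240.0), np.float64(226.6)), 49), ((np.float64(221.4), np.float64(238.0)), 54), ((np.float64(256.2), np.float64(245.1)), 46), ((np.float64(237.8), np.float64(256.7)), 50), ((np.float64(226.5), np.float64(278.5)), 63), ((np.float64(245.1), np.float64(299.8)), 65)]
s green [((np.float64(395.5), np.float64(150.0)), 42), ((np.float64(247.3), np.float64(236.7)), 144), ((np.float64(229.3), np.float64(248.1)), 146), ((np.float64(235.3), np.float64(289.8)), 190)]
```

View pics/a1.png

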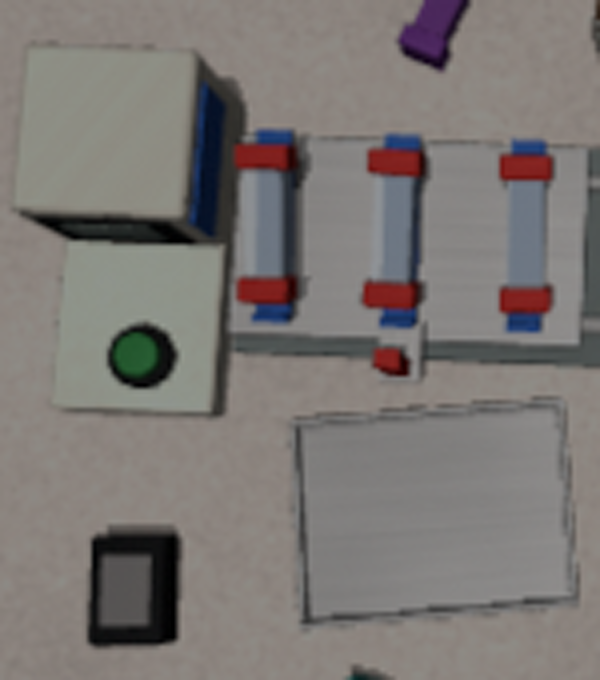

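View pics/a2.png

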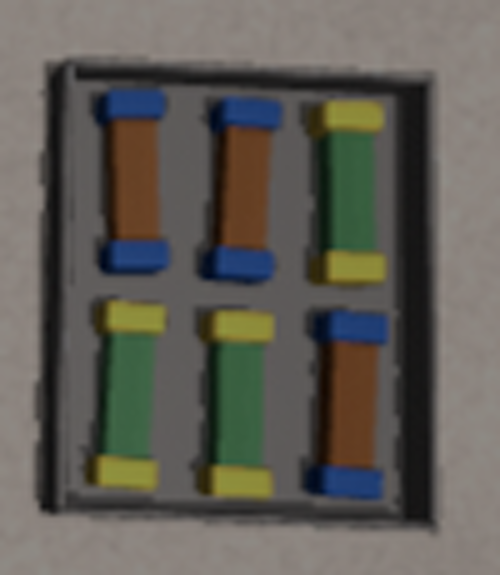

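View pics/a3.png

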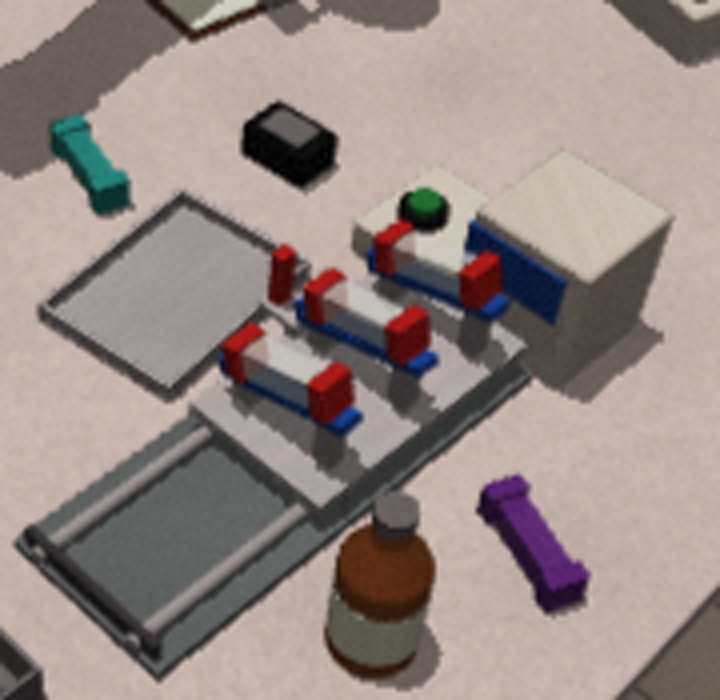

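Run:
```python
from h import *
t=capture("top");s=capture("scene")
def T(n,a,b):
    p,r=tri((t,s),(a,b)); print(n,p.round(4),round(r,4))
T('button',(193.5,198.1),(395.5,150))
T('handle',(256.6,199.9),(359.9,168))
# spent caps top: near/far, s order
for i,(a,b) in enumerate([((290.6,185),(349.2,187)),((290.9,151.5),(372,197.8)),((257.1,183.5),(369.2,173.1)),((258.5,150.2),(391.4,183.1)),((225.7,182.4),(386.8,160.8)),((224.8,148.9),(409.6,169.4))]): T('spent%d%s'%(i//2,'nf'[i%2]),a,b)
# crate: fresh
for n,a,b in [('A far',(406.4,170.2),(282.9,273.6)),('A near',(407,201.3),(262.5,254.8)),('B far',(429.5,172.1),(263.3,287.9)),('B near',(427.9,202.6),(244.9,266.2)),('C far',(450.7,214.9),(219.9,273.3)),('C near',(449.7,246.2),(203.2,251.2))]: T(n,a,b)
# tray corners top img (rim z=.022)
cr=np.array([[293,420],[566,398],[579,600],[305,624]])/4+[160,110]
p=unproj(t,cr,.022); print('tray',p.round(3),p.mean(0).round(4)); 
cr=np.array([[180,192],[312,268],[172,398],[40,312]])/4+[290,100]
p=unproj(s,cr,.022); print('tray s',p.round(3),p.mean(0).round(4))
cr=np.array([[48,62],[433,75],[435,527],[40,510]])/5+[380,150]
p=unproj(t,cr,.05); print('crate',p.round(3),p.mean(0).round(4))
cr=np.array([[187,256],[247,214],[300,266],[240,316]])
p=unproj(s,cr,.05); print('crate s',p.round(3),p.mean(0).round(4))
# rail base corners in scene
for k,z in (((20,545),0.01),((160,678),0.01),((528,378),0.01)):
    print('rail',unproj(s,np.array(k)/4+[290,100],z).round(3))
```

```text
button [0.5449 0.4138 0.0547] 0.0015
handle [0.5341 0.2255 0.0872] 0.0021
spent0n [0.5738 0.1282 0.0972] 0.0034
spent0f [0.6663 0.1274 0.1188] 0.0008
spent1n [0.5787 0.2223 0.097 ] 0.0035
spent1f [0.6704 0.2176 0.1199] 0.0004
spent2n [0.5827 0.3105 0.0964] 0.0033
spent2f [0.6742 0.3106 0.1186] 0.0018
A far [ 0.6281 -0.2168  0.0318] 0.001
A near [ 0.5336 -0.2157  0.0282] 0.001
B far [ 0.6223 -0.2871  0.0306] 0.0003
B near [ 0.5287 -0.2786  0.03  ] 0.0015
C far [ 0.4923 -0.3455  0.0266] 0.0009
C near [ 0.3984 -0.336   0.0332] 0.0011
tray [[0.498 0.306 0.022]
 [0.513 0.103 0.022]
 [0.363 0.093 0.022]
 [0.348 0.294 0.022]] [0.4304 0.1991 0.022 ]
tray s [[0.354 0.291 0.022]
 [0.511 0.301 0.022]
 [0.528 0.098 0.022]
 [0.375 0.089 0.022]] [0.442  0.1948 0.022 ]
crate [[ 0.649 -0.162  0.05 ]
 [ 0.64  -0.394  0.05 ]
 [ 0.372 -0.378  0.05 ]
 [ 0.384 -0.148  0.05 ]] [ 0.5113 -0.2707  0.05  ]
crate s [[ 0.39  -0.384  0.05 ]
 [ 0.39  -0.159  0.05 ]
 [ 0.653 -0.172  0.05 ]
 [ 0.652 -0.39   0.05 ]] [ 0.5213 -0.2761  0.05  ]
rail [[ 0.542 -0.092  0.01 ]]
rail [[ 0.707 -0.101  0.01 ]]
rail [[0.725 0.34  0.01 ]]
```

```bash
cat >> h.py <<'E'
from scipy.optimize import least_squares
def boxc(c,R,p,ctr,size):
    P=np.array([[i,j,k] for i in(-.5,.5) for j in(-.5,.5) for k in(-.5,.5)])*size+ctr
    h=cv2.convexHull(proj(c,P@R.T+p).astype(np.float32)); m=cv2.moments(h); return np.array([m['m10'],m['m01']])/m['m00']
def cellR(yaw,pitch): return Ro.from_euler('xyz',[0,-pitch,yaw],degrees=True).as_matrix()
def fitcell(cs,near,far,pitch=0,z=None,x0=(.55,0,.03,0)):
    """near/far: list of (u,v) per cam. returns x,y,z,yaw"""
    def res(q):
        p=np.array([q[0],q[1],z if z is not None else q[2]]);R=cellR(q[3]*100,pitch);r=[]
        for c,n,f in zip(cs,near,far):
            if n is not None:r+=list(boxc(c,R,p,(-.046,0,0),(.018,.036,.036))-n)
            if f is not None:r+=list(boxc(c,R,p,(.046,0,0),(.018,.036,.036))-f)
        return r
    o=least_squares(res,[x0[0],x0[1],x0[2],x0[3]/100]); q=o.x
    return np.array([q[0],q[1],z if z is not None else q[2],q[3]*100]).round(4),np.round(o.fun,1)
E
python3 - <<'E'
from h import *
t=capture("top");s=capture("scene")
for n,tn,sn,tf,sf in [('A',(407,201.3),(262.5,254.8),(406.4,170.2),(282.9,273.6)),('B',(427.9,202.6),(244.9,266.2),(429.5,172.1),(263.3,287.9)),('C',(449.7,246.2),(203.2,251.2),(450.7,214.9),(219.9,273.3))]:
    print(n,*fitcell((t,s),(tn,sn),(tf,sf),0,.023,(.55,-.27,0,0)))
    print(n,*fitcell((t,),(tn,),(tf,),0,.023,(.55,-.27,0,0)),*fitcell((s,),(sn,),(sf,),0,.023,(.55,-.27,0,0)))
for n,tn,sn,tf,sf in [('s0',(290.6,185),(349.2,187),(290.9,151.5),(372,197.8)),('s1',(257.1,183.5),(369.2,173.1),(258.5,150.2),(391.4,183.1)),('s2',(225.7,182.4),(386.8,160.8),(224.8,148.9),(409.6,169.4))]:
    print(n,*fitcell((t,s),(tn,sn),(tf,sf),15,None,(.62,.2,.1,0)))
E
```

```text
A [ 0.5815 -0.2159  0.023   0.5322] [ 0.1 -0.4 -0.8  0.8  0.6  1.4  0.6  1.1]
A [ 0.5826 -0.2189  0.023   0.0069] [ 0.9 -0.7  0.2  0.5] [ 0.5788 -0.2175  0.023  -0.1254] [-0.2  1.1 -0.5  1. ]
B [ 0.5767 -0.2831  0.023   0.1162] [ 1.2 -0.3 -1.9  0.3 -0.1  2.6  1.5  0.4]
B [ 0.5762 -0.2834  0.023  -1.2615] [ 1.  -0.1 -1.5  0.5] [ 0.5635 -0.2772  0.023  -0.0869] [-1.3 -1.3  0.1 -3.7]
C [ 0.4446 -0.341   0.023  -1.5458] [ 0.4  0.  -1.5  0.5 -0.   2.6  0.6 -0.5]
C [ 0.4458 -0.3408  0.023  -1.7363] [ 0.3 -0.4 -1.5  0.1] [ 0.4402 -0.3395  0.023   2.1001] [-1.3  2.1  0.9 -2.3]
s0 [ 0.6201  0.1275  0.1085 -0.467 ] [ 0.7 -0.   0.1  0.6  1.1  0.4 -0.3 -0.6]
s1 [0.6249 0.2232 0.099  0.6879] [ 1.   0.6 -1.8  1.3  0.9  2.1  0.7  0.7]
s2 [0.6292 0.3112 0.1075 2.8187] [ 1.1 -0.1 -0.9  0.5  0.8  0.5  0.8 -0.8]
```

```bash
python3 - <<'E'
s=open('h.py').read()
s=s.replace("h=cv2.convexHull(proj(c,P@R.T+p).astype(np.float32)); m=cv2.moments(h); return np.array([m['m10'],m['m01']])/m['m00']",
"""Q=proj(c,P@R.T+p); h=Q[ConvexHull(Q).vertices]; a,b=h,np.roll(h,-1,0); w=a[:,0]*b[:,1]-a[:,1]*b[:,0]
    return ((a+b)*w[:,None]).sum(0)/3/w.sum()""").replace("from scipy.optimize","from scipy.spatial import ConvexHull\nfrom scipy.optimize")
open('h.py','w').write(s)
E
cat > f.py <<'E'
from h import *
t=capture("top");s=capture("scene")
for n,tn,sn,tf,sf in [('A',(407,201.3),(262.5,254.8),(406.4,170.2),(282.9,273.6)),('B',(427.9,202.6),(244.9,266.2),(429.5,172.1),(263.3,287.9)),('C',(449.7,246.2),(203.2,251.2),(450.7,214.9),(219.9,273.3))]:
    print(n,*fitcell((t,s),(tn,sn),(tf,sf),0,.023,(.55,-.27,0,0)))
    print(n,*fitcell((t,),(tn,),(tf,),0,.023,(.55,-.27,0,0)),*fitcell((s,),(sn,),(sf,),0,.023,(.55,-.27,0,0)))
for n,tn,sn,tf,sf in [('s0',(290.6,185),(349.2,187),(290.9,151.5),(372,197.8)),('s1',(257.1,183.5),(369.2,173.1),(258.5,150.2),(391.4,183.1)),('s2',(225.7,182.4),(386.8,160.8),(224.8,148.9),(409.6,169.4))]:
    print(n,*fitcell((t,s),(tn,sn),(tf,sf),15,None,(.62,.2,.1,0)))
E
python3 f.py
```

```text
A [ 0.5799 -0.2159  0.023  -0.4707] [-0.2  0.2 -0.6  1.4  0.5  0.9  0.   0.9]
A [ 0.5822 -0.2171  0.023  -1.1717] [ 0.  -0.6 -0.   0.6] [ 0.5769 -0.2144  0.023   0.152 ] [ 0.1  0.1 -0.1 -0.1]
B [ 0.5743 -0.2828  0.023  -5.0847] [-0.2  0.5 -0.6  1.2  0.6  1.2 -0.1  0.7]
B [ 0.5768 -0.2842  0.023  -5.7234] [ 0.  -0.4 -0.   0.4] [ 0.5714 -0.2813  0.023  -4.6072] [ 0.3  0.4 -0.2 -0.3]
C [ 0.4436 -0.3411  0.023  -5.2034] [-0.5  0.3 -0.5  0.9  0.6  1.9 -0.5 -0.1]
C [ 0.4453 -0.3428  0.023  -5.0498] [ 0.  -0.3 -0.   0.3] [ 0.441  -0.3393  0.023  -5.4379] [ 0.6  1.  -0.6 -0.9]
s0 [ 0.6204  0.1276  0.1084 -0.7999] [ 0.6 -0.1  0.1  0.6  1.2  0.3 -0.2 -0.6]
s1 [ 0.6249  0.2197  0.1089 -3.1675] [ 0.6  0.  -0.   0.4  1.1  0.1 -0.2 -0.4]
s2 [ 0.6288  0.3104  0.1079 -0.3528] [ 0.5  0.   0.3  0.6  1.   0.1  0.1 -0.5]
```

Run:
```python
from h import *
t=capture("top");s=capture("scene")
def res(q):
    R=cellR(-2.4,0); return np.r_[boxc(t,R,q,(0,0,-.029),(.014,.018,.058))-(256.6,199.9),boxc(s,R,q,(0,0,-.029),(.014,.018,.058))-(359.9,168)]
o=least_squares(res,[.53,.22,.1]); print('handle top',o.x.round(4),o.fun.round(1))
print('reader',unproj(t,np.array([[15,212],[185,216],[28,46]])/4+[160,110],.14).round(3))
print('console',unproj(t,np.array([[225,245],[220,412],[55,405]])/4+[160,110],.045).round(3))
st=get_state(); print(Ro.from_euler('xyz',st['eef_rot'],degrees=True).as_matrix().round(3),st['tcp_pos'],st['time_s'])
```

```text
handle top [0.5342 0.2255 0.1156] [ 0.3  0.2  0.4 -0.1]
reader [[0.631 0.469 0.14 ]
 [0.628 0.355 0.14 ]
 [0.747 0.466 0.14 ]]
console [[0.627 0.354 0.045]
 [0.503 0.354 0.045]
 [0.509 0.474 0.045]]
[[-0.    -0.251 -0.968]
 [ 0.    -0.968  0.251]
 [-1.    -0.     0.   ]] [0.16946174 0.65334742 0.1914913 ] 0.6
```

```bash
cat >> h.py <<'E'
def plan(x,y,z,jaw=None):
    """jaw: angle of tool y (deg, world). prints roll rad, then translation in tool axes AFTER the roll"""
    st=get_state(); R=Ro.from_euler('xyz',st['eef_rot'],degrees=True).as_matrix(); p=st['tcp_pos']
    th=np.degrees(np.arctan2(R[1,1],R[0,1])); 
    if jaw is None: jaw=th
    d=(jaw-th+180)%360-180
    a=np.radians(th+d); d3=np.array([x,y,z])-p
    print('t%.1f'%st['time_s'],'pos',p.round(4),'th %.2f'%th,'w %.4f'%st['gripper_width'],'F',st['contact_force'].round(1),'tilt',(R[:2,0]).round(4))
    print(' roll %.4f'%-np.radians(d),'trans x %.4f y %.4f z %.4f'%(-d3[2],d3[0]*np.cos(a)+d3[1]*np.sin(a),d3[0]*np.sin(a)-d3[1]*np.cos(a)))
E
python3 -c "
from h import *
plan(.534,.2255,.17,-92.4)"
```

```text
t0.6 pos [0.1695 0.6533 0.1915] th -104.54 w 0.0876 F [ 0.3  0.  -0.8] tilt [-0.  0.]
 roll -0.2119 trans x 0.0215 y 0.4122 z -0.3821
```

```bash
python3 -m creep '{"jaw":[-1,-1,-1,-1,-1,-1,-1,-1,-1,-1],"translation":[[0,0,0],[0,0,0],[0,0.035,-0.033],[0,0.035,-0.033],[0,0.035,-0.033],[0,0.035,-0.033],[0,0.035,-0.033],[0,0.035,-0.033],[0,0.035,-0.033],[0,0.035,-0.033]],"roll":[-0.106,-0.106,0,0,0,0,0,0,0,0]}' 20; python3 -c "
from h import *
plan(.534,.2255,.080,-92.4)"
```

```text
time_s: 1.6
tcp_pos: [0.4226, 0.361, 0.1919]
eef_rot: [-123.0, 89.9, 54.6]
contact_force: [1.2, 1.1, 0.4]
gripper_width: 0.0876
t1.6 pos [0.4226 0.361  0.1919] th -92.38 w 0.0876 F [1.2 1.1 0.4] tilt [0.0005 0.0007]
 roll 0.0004 trans x 0.1119 y 0.1308 z -0.1170
```

```bash
python3 -m creep '{"jaw":[-1,-1,-1,-1,-1,-1,-1,-1,-1,1],"translation":[[0,0.033,-0.030],[0,0.033,-0.029],[0,0.033,-0.029],[0,0.032,-0.029],[0.03,0,0],[0.03,0,0],[0.03,0,0],[0.02,0,0],[0.002,0,0],[0,0,0]],"roll":[0,0,0,0,0,0,0,0,0,0]}' 25; python3 -m creep '{"jaw":[1,1,1,1,1,1,1,1,1,1],"translation":[[0,0,0],[0,0,0],[0,0,0],[0,0,0],[0,0,0],[0,0,0],[0,0,0],[0,0,0],[0,0,0],[0,0,0]],"roll":[0,0,0,0,0,0,0,0,0,0]}' 25;  python3 -c "
from h import *
plan(.534-.0067,.2255-.16,.080,-92.4)
for n in('top','scene'):
  c=capture(n);x,y=proj(c,get_state()['tcp_pos'])[0].astype(int); crop(c,x-100,y-75,x+100,y+75,4,f'pics/b_{n}.png')"
```

```text
time_s: 2.6
tcp_pos: [0.5331, 0.2268, 0.0797]
eef_rot: [76.6, 90.0, -105.7]
contact_force: [-0.5, 0.5, 1.1]
gripper_width: 0.0837
time_s: 3.6
tcp_pos: [0.5325, 0.223, 0.0793]
eef_rot: [72.5, 89.7, -109.9]
contact_force: [2.7, -14.3, 2.9]
gripper_width: 0.0166
t3.6 pos [0.5325 0.223  0.0793] th -92.41 w 0.0166 F [  2.7 -14.3   2.9] tilt [-0.0021 -0.0057]
 roll -0.0001 trans x -0.0007 y 0.1576 z -0.0014
```

View pics/b_scene.png

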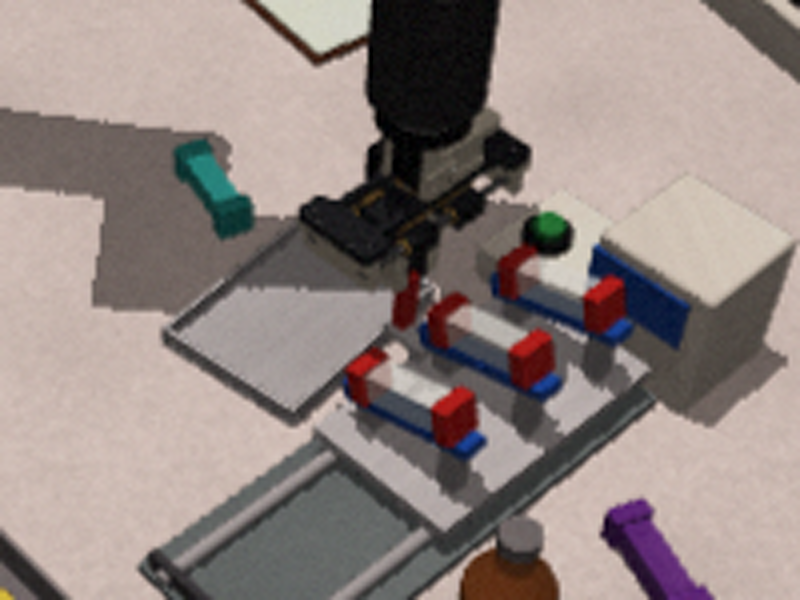

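The handle is gripped (centre y ≈ 0.2225). Next I pull towards the stop.

```bash
python3 -m creep '{"jaw":[1,1,1,1,1,1,1,1,1,1],"translation":[[0,0.008,0],[0,0.016,0],[0,0.018,0],[0,0.018,0],[0,0.018,0],[0,0.018,0],[0,0.018,0],[0,0.018,0],[0,0.016,0],[0,0.006,0]],"roll":[0,0,0,0,0,0,0,0,0,0]}' 35; python3 -m creep '{"jaw":[1,1,1,1,1,1,1,1,1,1],"translation":[[0,0.004,0],[0,0.003,0],[0,0.003,0],[0,0.003,0],[0,0,0],[0,0,0],[0,0,0],[0,0,0],[0,0,0],[0,0,0]],"roll":[0,0,0,0,0,0,0,0,0,0]}' 35
```

```text
time_s: 4.7
tcp_pos: [0.5257, 0.072, 0.0793]
eef_rot: [-25.8, 89.9, 151.7]
contact_force: [-4.1, 4.0, 2.0]
gripper_width: 0.0161
time_s: 5.7
tcp_pos: [0.5254, 0.0629, 0.0793]
eef_rot: [-82.6, 89.8, 95.0]
contact_force: [-9.2, 14.6, 3.4]
gripper_width: 0.0162
```

```bash
python3 -m creep '{"jaw":[0,-0.8,-0.8,-0.8,-0.8,-0.8,-0.8,-0.8,-0.8,-0.8],"translation":[[0,0,0],[0,0,0],[0,0,0],[0,0,0],[-0.03,0,0],[-0.04,0,0],[-0.04,0,0],[-0.02,0,-0.03],[0,0,-0.04],[0,0,-0.04]],"roll":[0,0,0,0,0,0,0,0,0,0]}' 15;  python3 -c "
from h import *
plan(.62,.1504,.18,-92.4)
for n in('top','scene'):
  c=capture(n); cv2.imwrite(f'pics/c_{n}.png',c['image'][:,:,::-1])
  print(n,[(tuple(b[0]),int(b[1])) for b in blobs(c,'red')])"
```

```text
time_s: 6.7
tcp_pos: [0.6378, 0.0552, 0.2113]
eef_rot: [-159.9, 89.8, 17.7]
contact_force: [0.7, 0.9, -0.2]
gripper_width: 0.0786
t6.7 pos [0.6378 0.0552 0.2113] th -92.38 w 0.0786 F [ 0.7  0.9 -0.2] tilt [0.0032 0.001 ]
 roll 0.0003 trans x 0.0313 y -0.0944 z 0.0218
top [((np.float64(283.5), np.float64(184.6)), 63), ((np.float64(314.0), np.float64(185.9)), 55), ((np.float64(347.5), np.float64(186.9)), 60), ((np.float64(314.1), np.float64(202.4)), 29)]
scene [((np.float64(353.7), np.float64(183.6)), 63), ((np.float64(325.4), np.float64(191.7)), 75), ((np.float64(376.7), np.float64(194.4)), 116), ((np.float64(334.6), np.float64(197.1)), 60), ((np.float64(356.1), np.float64(209.7)), 119), ((np.float64(312.3), np.float64(213.0)), 62), ((np.float64(334.6), np.float64(225.7)), 128)]
```

View pics/c_scene.png

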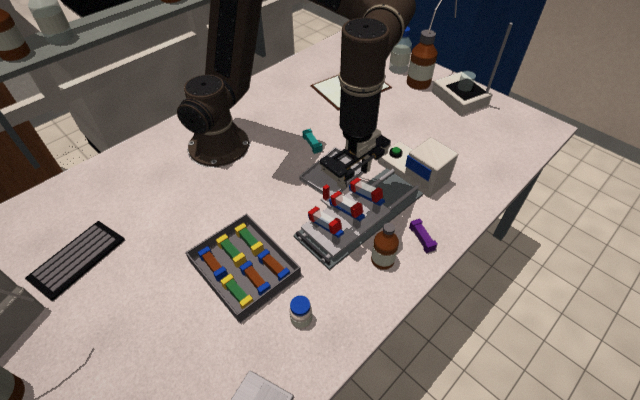

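View pics/c_top.png

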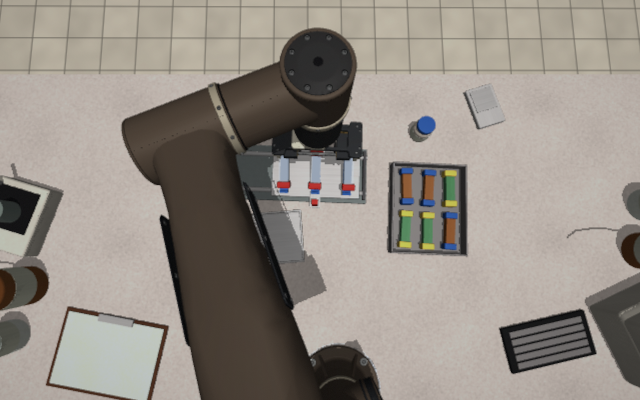

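Run:
```python
from h import *
t=capture("top");s=capture("scene")
for n,tn,sn,sf in [('s0',(347.5,186.9),(312.3,213),(334.6,225.7)),('s1',(314,185.9),(334.6,197.1),(356.1,209.7)),('s2',(283.5,184.6),(353.7,183.6),(376.7,194.4))]:
    print(n,*fitcell((t,s),(tn,sn),(None,sf),15,None,(.62,.1,.1,0)))
plan(.6205,.150,.20,-92.4)
```

```text
s0 [ 0.6124 -0.0326  0.1078 -0.9492] [ 0.6  0.4  1.2  0.4 -0.4 -0.5]
s1 [ 0.6163  0.0598  0.1077 -3.9474] [ 0.4  0.3  1.   0.5 -0.5 -0.6]
s2 [ 0.6208  0.1483  0.1082 -0.6297] [ 0.3  0.2  1.   0.5 -0.5 -0.6]
t6.9 pos [0.6362 0.0547 0.2081] th -92.47 w 0.0791 F [-0.6  0.2 -0.1] tilt [-0.0019 -0.0008]
 roll -0.0012 trans x 0.0081 y -0.0945 z 0.0196
```

```bash
python3 -m creep '{"jaw":[-0.2,-0.2,-0.2,-0.2,-0.2,-0.2,-0.2,-0.2,-0.2,-0.2],"translation":[[0,-0.032,0.006],[0,-0.032,0.006],[0,-0.030,0.006],[0.03,0,0],[0.03,0,0],[0.015,0,0],[0,0,0],[0,0,0],[0,0,0],[0,0,0]],"roll":[-0.02,0,0,0,0,0,0,0,0,0]}' 15;  python3 -c "
from h import *
plan(.6205,.149,.0955,-91.3)
for n in('scene',):
  c=capture(n);x,y=proj(c,get_state()['tcp_pos'])[0].astype(int); crop(c,x-80,y-80,x+80,y+70,4,f'pics/d_{n}.png')"
```

```text
time_s: 7.9
tcp_pos: [0.6212, 0.15, 0.136]
eef_rot: [-153.2, 89.9, 25.6]
contact_force: [0.3, -0.0, -0.3]
gripper_width: 0.0524
t7.9 pos [0.6212 0.15   0.136 ] th -91.25 w 0.0524 F [ 0.3 -0.  -0.3] tilt [0.0021 0.001 ]
 roll 0.0009 trans x 0.0405 y 0.0010 z 0.0007
```

View pics/d_scene.png

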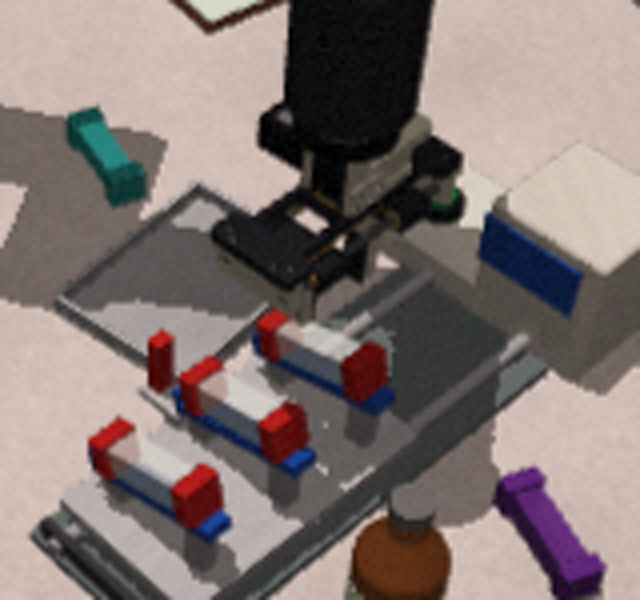

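```bash
python3 -m creep '{"jaw":[-0.2,-0.2,-0.2,0.6,0.6,0.6,0.6,0.6,0.6,0.6],"translation":[[0.02,0,0],[0.015,0,0],[0.005,0.001,0],[0,0,0],[0,0,0],[0,0,0],[0,0,0],[0,0,0],[0,0,0],[0,0,0]],"roll":[0,0,0,0,0,0,0,0,0,0]}' 20;  python3 -c "
from h import *
plan(.432,.198,.16,-86)"
```

```text
time_s: 8.95
tcp_pos: [0.6206, 0.1488, 0.0945]
eef_rot: [-156.3, 90.0, 22.5]
contact_force: [0.3, 0.1, -0.9]
gripper_width: 0.0178
t8.9 pos [0.6206 0.1488 0.0945] th -91.25 w 0.0178 F [ 0.3  0.1 -0.9] tilt [0.0001 0.    ]
 roll -0.0916 trans x -0.0655 y -0.0622 z 0.1847
```

```bash
python3 -c "
from h import *
for n in('scene','top'):
  c=capture(n);x,y=proj(c,get_state()['tcp_pos'])[0].astype(int);print(x,y); crop(c,x-60,y-60,x+60,y+60,5,f'pics/e_{n}.png')"
```

```text
364 191
284 169
```

View pics/e_scene.png

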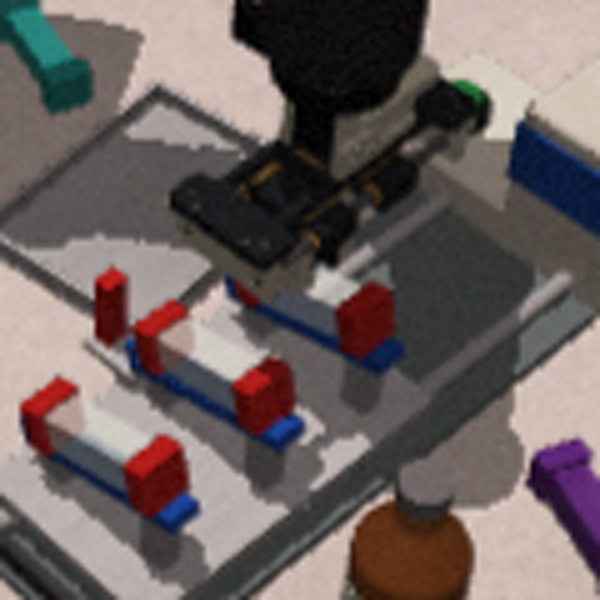

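View pics/e_top.png

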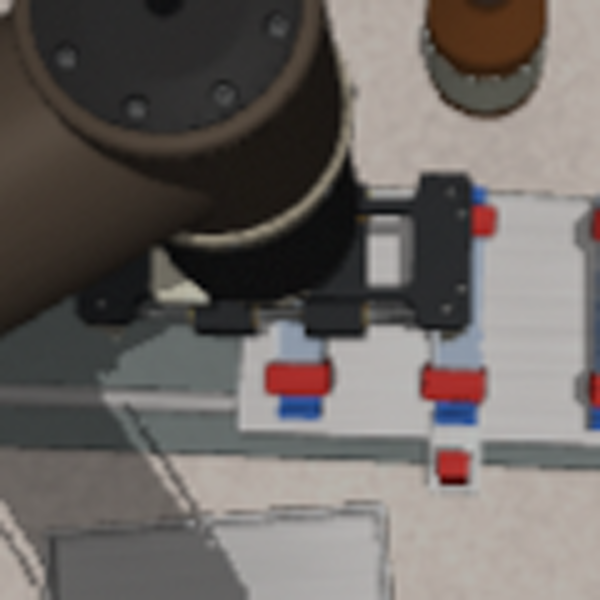

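```bash
python3 -m creep '{"jaw":[1,1,1,1,1,1,1,1,1,1],"translation":[[0,0,0],[0,0,0],[0,0,0],[0,0,0],[0,0,0],[0,0,0],[0,0,0],[0,0,0],[0,0,0],[0,0,0]],"roll":[0,0,0,0,0,0,0,0,0,0]}' 20;  python3 -c "
from h import *
plan(.432,.198,.16,-86)
for n in('scene','top'):
  c=capture(n);x,y=proj(c,get_state()['tcp_pos'])[0].astype(int);print(x,y); crop(c,x-60,y-60,x+60,y+60,5,f'pics/e2_{n}.png')"
```

```text
time_s: 10.05
tcp_pos: [0.6206, 0.1488, 0.0945]
eef_rot: [13.6, 90.0, -167.7]
contact_force: [-0.6, 0.2, -0.1]
gripper_width: 0.0002
t10.1 pos [0.6206 0.1488 0.0945] th -91.25 w 0.0002 F [-0.6  0.2 -0.1] tilt [-0. -0.]
 roll -0.0916 trans x -0.0655 y -0.0622 z 0.1847
364 191
284 169
```

View pics/e2_scene.png

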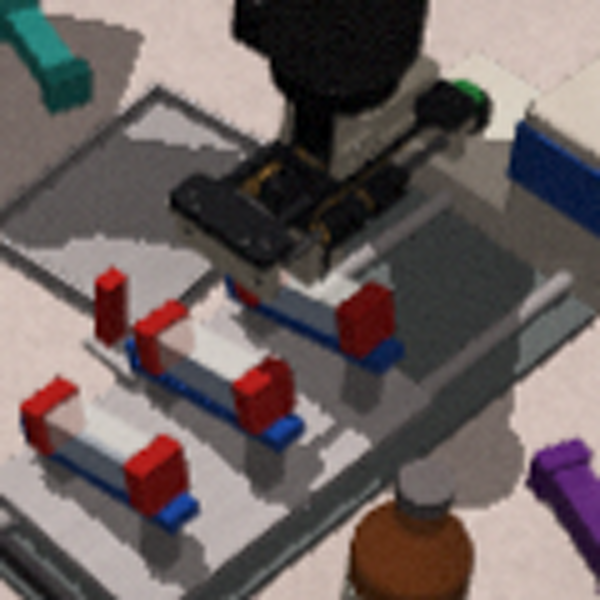

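View pics/e2_top.png

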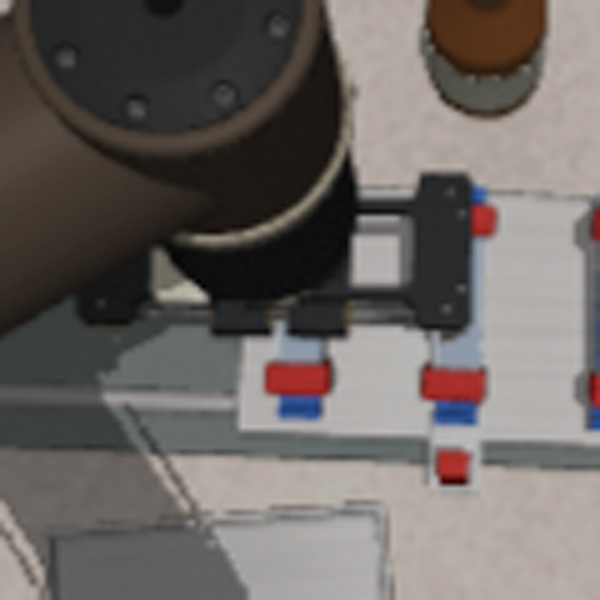

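```bash
python3 -c "
from h import *
for n in('scene','top'):
  c=capture(n);p=get_state()['tcp_pos'];x,y=proj(c,p)[0].astype(int)
  im=cv2.resize(c['image'][y-60:y+60,x-60:x+60,::-1],None,fx=6,fy=6,interpolation=cv2.INTER_CUBIC)[:600]
  for dz in(0,.019,.066):
    for dy in (-.0965,0,.0965) if dz>.06 else (0,):
      u,v=(proj(c,p+[0,dy,dz])[0]-[x-60,y-60])*6; cv2.circle(im,(int(u),int(v)),4,(0,255,255),1)
  cv2.imwrite(f'pics/g_{n}.png',im)"
```

```text
(no output)
```

View pics/g_scene.png

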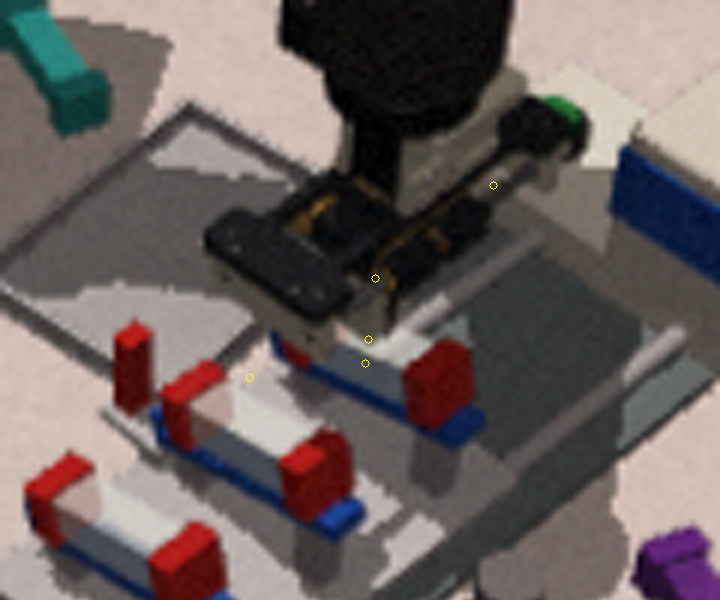

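View pics/g_top.png

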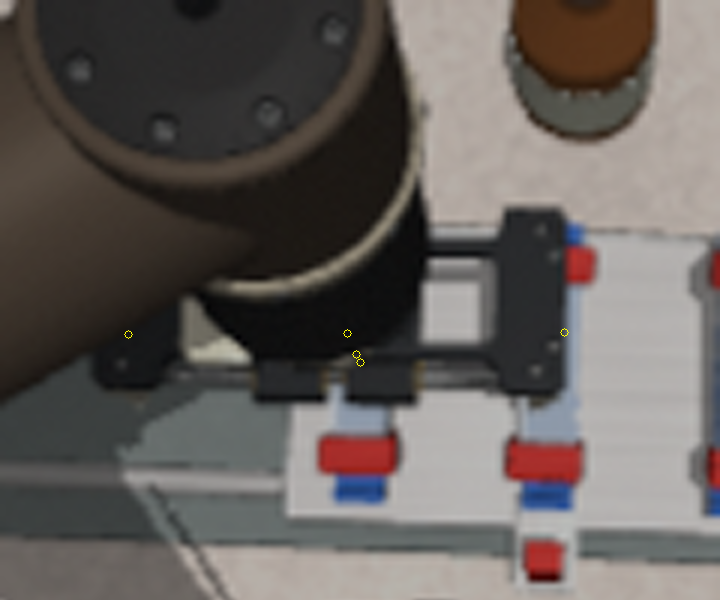

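```bash
python3 -c "
from h import *
c=capture('scene');crop(c,335,160,400,215,12,'pics/k.png')"
```

```text
(no output)
```

View pics/k.png

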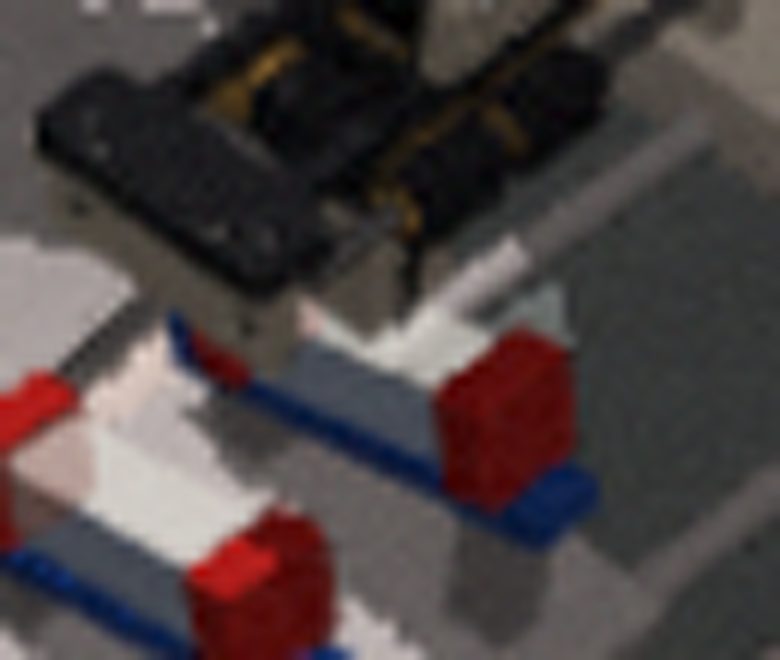

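```bash
python3 -c "
from h import *
c=capture('scene')
for a in ('scene','top'):
  c=capture(a); im=cv2.imread(f'pics/{a}0.png'); p=np.array([.1695,.653,.191])
  for z in (0,.019,.066):
    for d in (-.0965,0,.0965) if z>.05 else ((-.044,0,.044) if z==0 else (0,)):
      u,v=proj(c,p+[d*-.251,d*-.968,z])[0]; cv2.circle(im,(int(round(u)),int(round(v))),1,(0,255,255),-1); print(a,z,d,u.round(),v.round())
  x,y=proj(c,p)[0].astype(int);x0=max(0,x-60);y0=max(0,y-50)
  cv2.imwrite(f'pics/m_{a}.png',cv2.resize(im[y0:y0+100,x0:x0+120],None,fx=6,fy=6,interpolation=cv2.INTER_CUBIC))
"
```

```text
scene 0 -0.044 373.0 51.0
scene 0 0 364.0 54.0
scene 0 0.044 355.0 57.0
scene 0.019 0 364.0 49.0
scene 0.066 -0.0965 385.0 32.0
scene 0.066 0 365.0 38.0
scene 0.066 0.0965 345.0 45.0
top 0 -0.044 50.0 344.0
top 0 0 68.0 349.0
top 0 0.044 86.0 353.0
top 0.019 0 62.0 351.0
top 0.066 -0.0965 6.0 347.0
top 0.066 0 48.0 357.0
top 0.066 0.0965 90.0 368.0
```

View pics/m_scene.png

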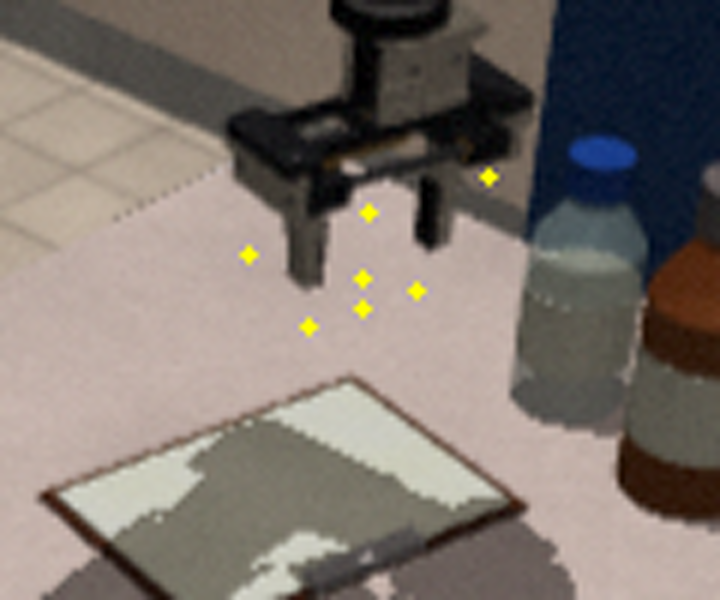

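View pics/m_top.png

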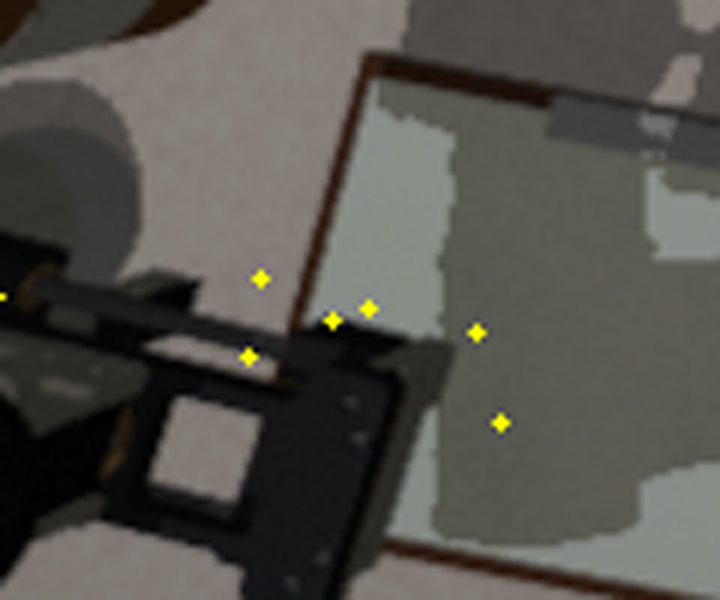

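```bash
python3 -c "
from h import *
t=capture('top');s=capture('scene')
p,r=tri((t,s),((78.8,357.3),(355.3,51.5)));print(p,r, 'expected',np.array([.1695-.011,.653-.0426,.191]))
print(get_state()['time_s'])
"
```

```text
[0.15528288 0.61343497 0.21107483] 0.0001283706189127619 expected [0.1585 0.6104 0.191 ]
10.55
```

```bash
python3 -m creep '{"jaw":[-0.2,-0.2,-0.2,-0.2,-0.2,-0.2,-0.2,-0.2,-0.2,-0.2],"translation":[[0,0,0],[0,0,0],[0,0,0],[0,0,0],[0,0,0],[0.006,0,0],[0.006,0,0],[0.006,0,0],[0.006,0,0],[0,0,0]],"roll":[0,0,0,0,0,0,0,0,0,0]}' 20;  python3 -c "
from h import *
plan(.6205,.149,.0955,-91.3)
for n in('scene',):
  c=capture(n); crop(c,325,150,410,220,9,f'pics/n_{n}.png')"
```

```text
time_s: 11.55
tcp_pos: [0.6199, 0.1485, 0.0691]
eef_rot: [25.6, 89.9, -155.6]
contact_force: [-0.9, 0.1, -0.1]
gripper_width: 0.0525
t11.6 pos [0.6199 0.1485 0.0691] th -91.26 w 0.0525 F [-0.9  0.1 -0.1] tilt [-0.0019 -0.0008]
 roll 0.0007 trans x -0.0264 y -0.0005 z -0.0006
```

View pics/n_scene.png

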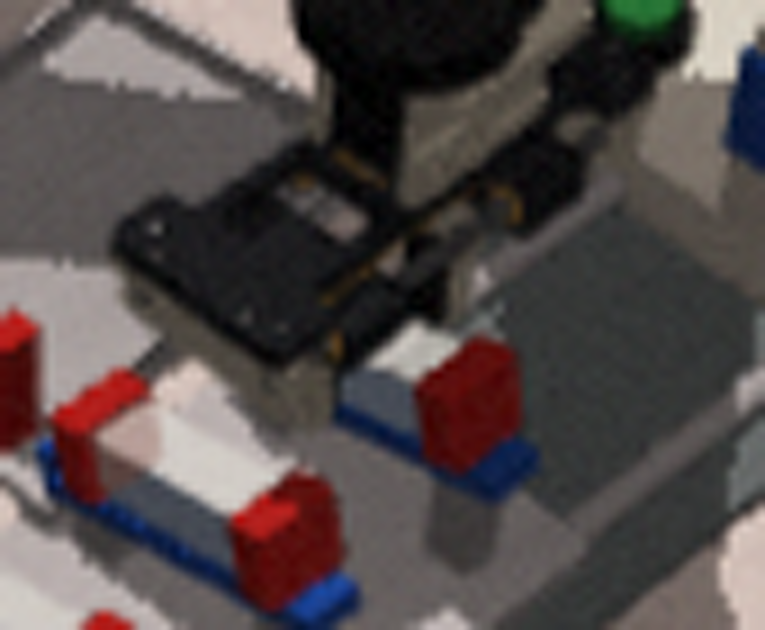

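```bash
python3 -m creep '{"jaw":[1,1,1,1,1,1,1,1,1,1],"translation":[[0,0,0],[0,0,0],[0,0,0],[0,0,0],[0,0,0],[0,0,0],[0,0,0],[0,0,0],[0,0,0],[0,0,0]],"roll":[0,0,0,0,0,0,0,0,0,0]}' 20
```

```text
time_s: 12.6
tcp_pos: [0.6207, 0.1488, 0.0707]
eef_rot: [-164.1, 90.0, 14.7]
contact_force: [-1.6, -0.4, 4.0]
gripper_width: 0.0257
```

```bash
python3 -m creep '{"jaw":[1,1,1,1,1,1,1,1,1,1],"translation":[[-0.02,0,0],[-0.03,0,0],[-0.03,0,0],[-0.01,0,0.03],[0,-0.02,0.03],[0,-0.02,0.03],[0,-0.02,0.03],[0,-0.02,0.03],[0,0,0.01],[0,0,0]],"roll":[0,0,0,0,0,0,0,0,-0.09,0]}' 20;  python3 -c "
from h import *
plan(.427,.254,.03,-86)
for n in('scene','top'):
  c=capture(n); crop(c,*((260,90,420,220) if n=='scene' else (200,120,330,280)),5 if n=='scene' else 4 ,f'pics/o_{n}.png')"
```

```text
time_s: 13.6
tcp_pos: [0.4609, 0.2328, 0.1605]
eef_rot: [-63.3, 90.0, 120.8]
contact_force: [0.7, -0.3, -0.7]
gripper_width: 0.0261
t13.6 pos [0.4609 0.2328 0.1605] th -85.86 w 0.0261 F [ 0.7 -0.3 -0.7] tilt [-0.0003  0.0004]
 roll 0.0024 trans x 0.1305 y -0.0235 z 0.0323
```

View pics/o_scene.png

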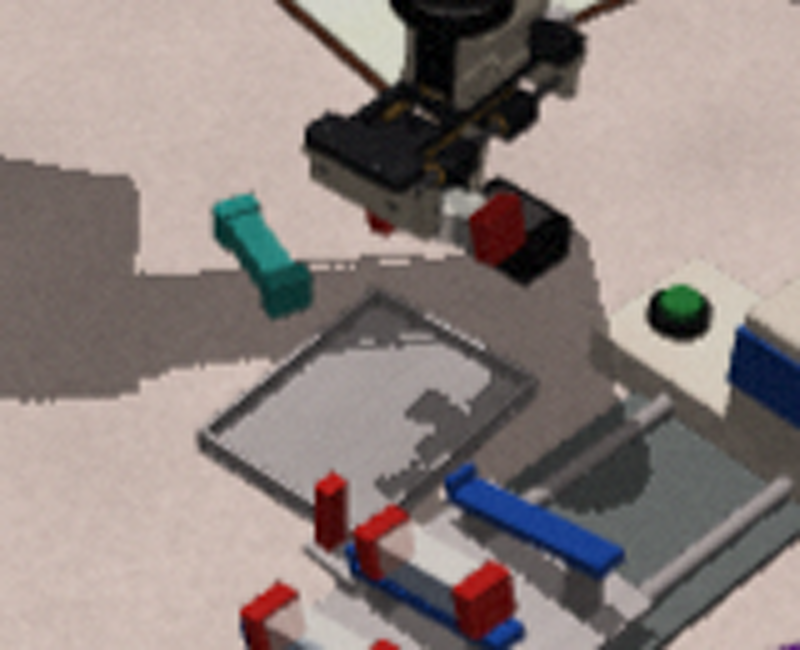

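View pics/o_top.png

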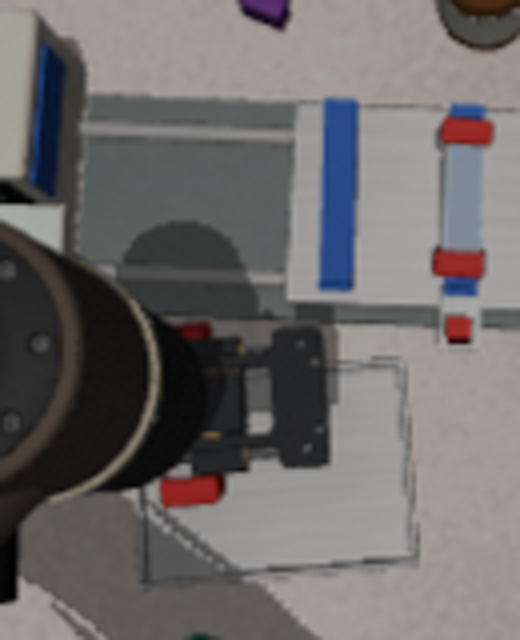

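```bash
python3 -c "
from h import *
s=capture('scene');t=capture('top')
print(unproj(s,[(335.6,148.4),(367.6,166.6),(300,177.4)],.022).round(3))
print(unproj(t,np.array([(405,358),(418,557),(145,583)])/4+[200,120],.022).round(3))
print([(tuple(b[0]),int(b[1]),b[2]) for b in blobs(t,'blue')],[(tuple(b[0]),int(b[1]),b[2]) for b in blobs(s,'blue')])
plan(.428,.253,.03,-86)
"
```

```text
[[0.358 0.291 0.022]
 [0.508 0.302 0.022]
 [0.373 0.091 0.022]]
[[0.513 0.103 0.022]
 [0.365 0.094 0.022]
 [0.349 0.294 0.022]]
[((np.float64(425.7), np.float64(124.8)), 241, array([417, 117,  18,  17], dtype=int32)), ((np.float64(209.5), np.float64(148.3)), 59, array([207, 131,   5,  35], dtype=int32)), ((np.float64(284.2), np.float64(168.0)), 365, array([280, 145,   9,  48], dtype=int32)), ((np.float64(316.6), np.float64(147.6)), 17, array([313, 147,   8,   3], dtype=int32)), ((np.float64(347.8), np.float64(149.0)), 22, array([344, 148,   8,   3], dtype=int32)), ((np.float64(406.4), np.float64(170.2)), 61, array([401, 168,  12,   6], dtype=int32)), ((np.float64(429.5), np.float64(172.1)), 60, array([424, 170,  12,   6], dtype=int32)), ((np.float64(314.6), np.float64(191.5)), 31, array([311, 190,   8,   4], dtype=int32)), ((np.float64(346.0), np.float64(192.5)), 28, array([343, 191,   7,   4], dtype=int32)), ((np.float64(406.9), np.float64(201.2)), 69, array([401, 198,  13,   7], dtype=int32)), ((np.float64(427.8), np.float64(202.6)), 69, array([422, 199,  13,   8], dtype=int32)), (
[... 853 characters left out ...]
6,  12,  14], dtype=int32)), ((np.float64(262.6), np.float64(254.9)), 74, array([258, 249,  12,  15], dtype=int32)), ((np.float64(244.9), np.float64(266.3)), 75, array([240, 261,  12,  14], dtype=int32)), ((np.float64(219.8), np.float64(273.4)), 113, array([214, 267,  13,  14], dtype=int32)), ((np.float64(282.8), np.float64(273.5)), 79, array([278, 268,  12,  13], dtype=int32)), ((np.float64(263.2), np.float64(287.8)), 94, array([257, 282,  13,  13], dtype=int32)), ((np.float64(299.7), np.float64(305.3)), 309, array([290, 296,  20,  20], dtype=int32))]
t13.8 pos [0.4629 0.2321 0.1602] th -86.21 w 0.0260 F [-0.3  0.3 -0.4] tilt [-0.0002 -0.0002]
 roll -0.0037 trans x 0.1302 y -0.0233 z 0.0333
```

```bash
python3 -m creep '{"jaw":[1,1,1,1,1,1,1,1,1,1],"translation":[[0,-0.012,0.016],[0,-0.011,0.015],[0.03,0,0],[0.03,0,0],[0.03,0,0],[0.03,0,0],[0.02,0,0],[0.012,0,0],[0.008,0,0],[0,0,0]],"roll":[0,0,0,0,0,0,0,0,0,0]}' 20;  python3 -c "
from h import *
plan(.428,.253,-.008,-86)
c=capture('scene'); crop(c,280,100,400,200,6,'pics/p.png')"
```

```text
time_s: 14.8
tcp_pos: [0.4299, 0.2523, -0.0007]
eef_rot: [48.1, 89.9, -128.1]
contact_force: [0.1, 0.0, -1.3]
gripper_width: 0.0259
t14.8 pos [ 0.4299  0.2523 -0.0007] th -86.18 w 0.0259 F [ 0.1  0.  -1.3] tilt [-0.0014 -0.0018]
 roll -0.0032 trans x 0.0073 y -0.0008 z 0.0018
```

View pics/p.png

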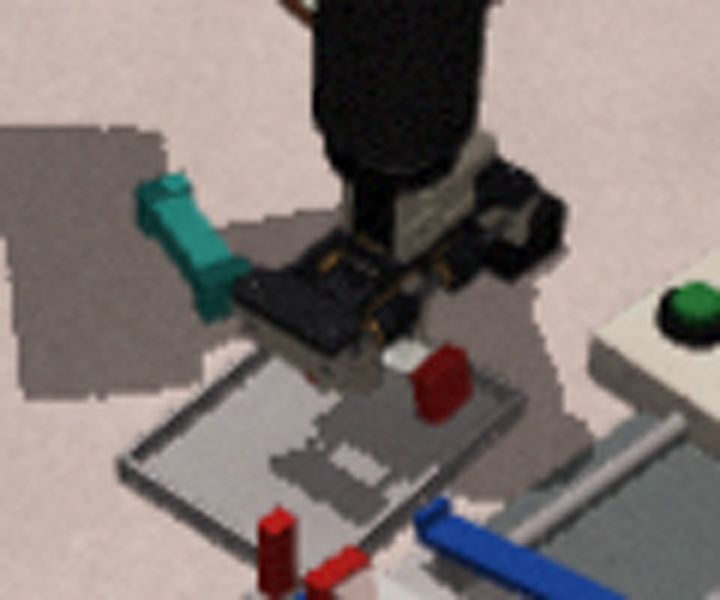

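```bash
python3 -m creep '{"jaw":[1,1,1,1,1,1,1,1,1,1],"translation":[[0.003,0,0],[0.003,0,0],[0.003,0,0],[0,0,0],[0,0,0],[0,0,0],[0,0,0],[0,0,0],[0,0,0],[0,0,0]],"roll":[0,0,0,0,0,0,0,0,0,0]}' 12;python3 -m creep '{"jaw":[0.2,0.2,0.2,0.2,0.2,0.2,0.2,0.2,0.1,0],"translation":[[0,0,0],[0,0,0],[0,0,0],[0,0,0],[-0.02,0,0],[-0.02,0,0],[-0.03,0,0],[-0.03,0,0],[-0.02,0,0],[0,0,0]],"roll":[0,0,0,0,0,0,0,0,0,0]}' 12;  python3 -c "
from h import *
plan(.428,.253,-.008,-86)
c=capture('scene'); crop(c,280,100,400,200,6,'pics/p2.png')"
```

```text
time_s: 15.85
tcp_pos: [0.4298, 0.253, -0.0086]
eef_rot: [24.8, 90.0, -151.3]
contact_force: [1.6, 1.2, 3.1]
gripper_width: 0.0257
time_s: 16.85
tcp_pos: [0.4311, 0.2544, 0.1144]
eef_rot: [-137.3, 89.7, 46.6]
contact_force: [0.7, 0.7, -0.3]
gripper_width: 0.0419
t16.9 pos [0.4311 0.2544 0.1144] th -86.07 w 0.0419 F [ 0.7  0.7 -0.3] tilt [0.0035 0.0037]
 roll -0.0012 trans x 0.1224 y 0.0011 z 0.0032
```

View pics/p2.png

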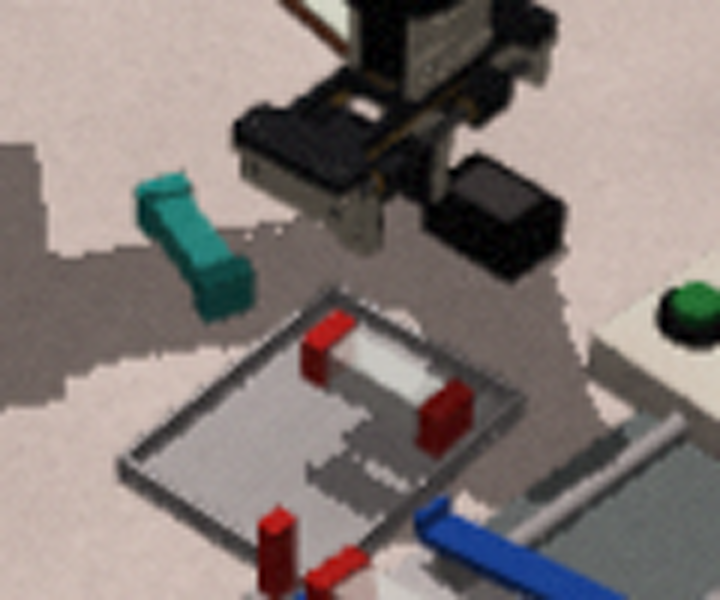

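The spent2 cell is flat in the tray. Next is the middle cradle.

```bash
python3 -c "
from h import *
plan(.6165,.0598,.150,-93.5)"
```

```text
t16.9 pos [0.4303 0.2537 0.1127] th -86.09 w 0.0431 F [ 0.1  0.5 -0.6] tilt [0.0016 0.0023]
 roll 0.1293 trans x -0.0373 y 0.1822 z -0.1977
```

```bash
python3 -m creep '{"jaw":[-0.2,-0.2,-0.2,-0.2,-0.2,-0.2,-0.2,-0.2,-0.2,-0.2],"translation":[[-0.037,0,0],[0,0.026,-0.028],[0,0.026,-0.028],[0,0.026,-0.028],[0,0.026,-0.028],[0,0.026,-0.028],[0,0.026,-0.028],[0,0.026,-0.030],[0.03,0,0],[0.015,0,0]],"roll":[0.129,0,0,0,0,0,0,0,0,0]}' 20;  python3 -c "
from h import *
plan(.6165,.0598,.0705,-93.5)
c=capture('scene'); crop(c,290,120,410,220,6,'pics/q.png')"
```

```text
time_s: 17.9
tcp_pos: [0.6151, 0.0577, 0.0995]
eef_rot: [14.3, 89.7, -169.4]
contact_force: [-0.3, -0.1, -0.8]
gripper_width: 0.052
t17.9 pos [0.6151 0.0577 0.0995] th -93.66 w 0.0520 F [-0.3 -0.1 -0.8] tilt [-0.0047 -0.0009]
 roll -0.0028 trans x 0.0290 y -0.0022 z -0.0012
```

View pics/q.png

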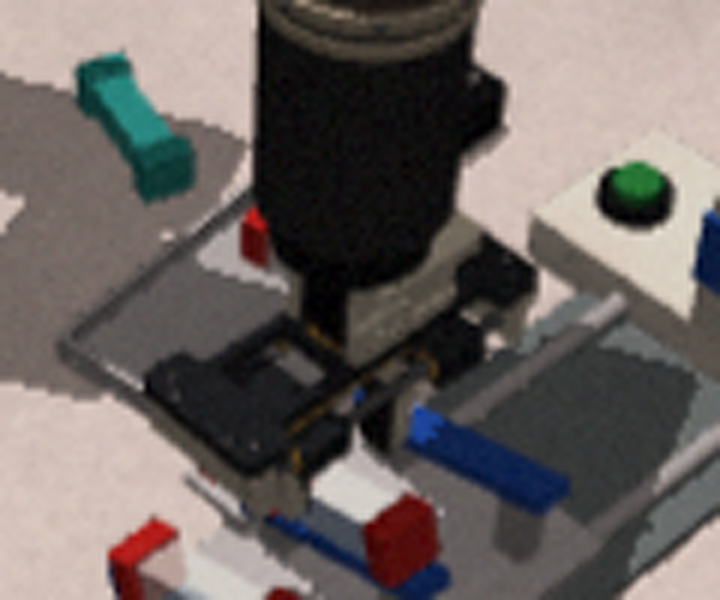

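```bash
python3 -m creep '{"jaw":[-0.2,-0.2,-0.2,1,1,1,1,1,1,1],"translation":[[0.012,-0.002,-0.001],[0.012,0,0],[0.005,0,0],[0,0,0],[0,0,0],[0,0,0],[0,0,0],[0,0,0],[0,0,0],[-0.005,0,0]],"roll":[0,0,0,0,0,0,0,0,0,0]}' 20;  python3 -c "
from h import *
plan(.434,.197,.150,-86)"
```

```text
time_s: 18.95
tcp_pos: [0.617, 0.0613, 0.079]
eef_rot: [6.7, 89.9, -176.8]
contact_force: [-0.4, -0.3, -0.8]
gripper_width: 0.0257
t18.9 pos [0.617  0.0613 0.079 ] th -93.50 w 0.0257 F [-0.4 -0.3 -0.8] tilt [-0.0011 -0.0001]
 roll -0.1309 trans x -0.0710 y -0.1482 z 0.1731
```

```bash
python3 -m creep '{"jaw":[1,1,1,1,1,1,1,1,1,1],"translation":[[-0.03,0,0],[-0.03,0,0],[-0.011,0,0],[0,-0.025,0.029],[0,-0.025,0.029],[0,-0.025,0.029],[0,-0.025,0.029],[0,-0.025,0.029],[0,-0.023,0.028],[0,0,0]],"roll":[0,0,-0.131,0,0,0,0,0,0,0]}' 20;  python3 -c "
from h import *
plan(.434,.197,.00,-86)
for n in('scene','top'):
  c=capture(n); crop(c,*((280,90,400,200) if n=='scene' else (200,120,330,270)),5 if n=='scene' else 4 ,f'pics/r_{n}.png')"
```

```text
time_s: 19.95
tcp_pos: [0.4319, 0.1985, 0.1509]
eef_rot: [-89.4, 89.9, 94.8]
contact_force: [1.3, 1.4, -1.3]
gripper_width: 0.0257
t19.9 pos [0.4319 0.1985 0.1509] th -85.80 w 0.0257 F [ 1.3  1.4 -1.3] tilt [-0.0001  0.0013]
 roll 0.0034 trans x 0.1509 y 0.0016 z -0.0020
```

View pics/r_scene.png

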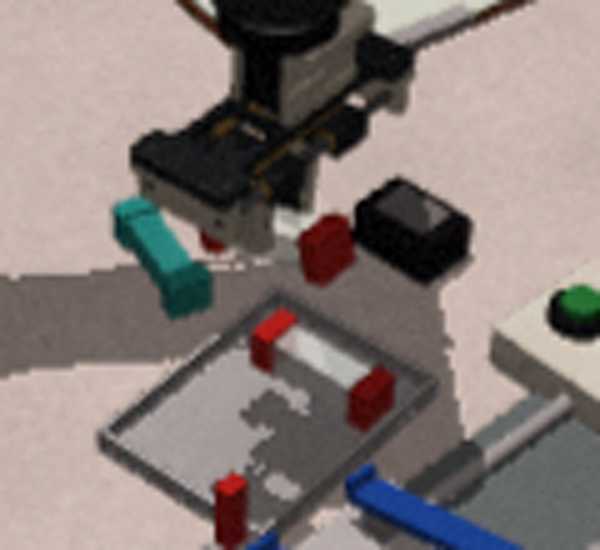

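View pics/r_top.png

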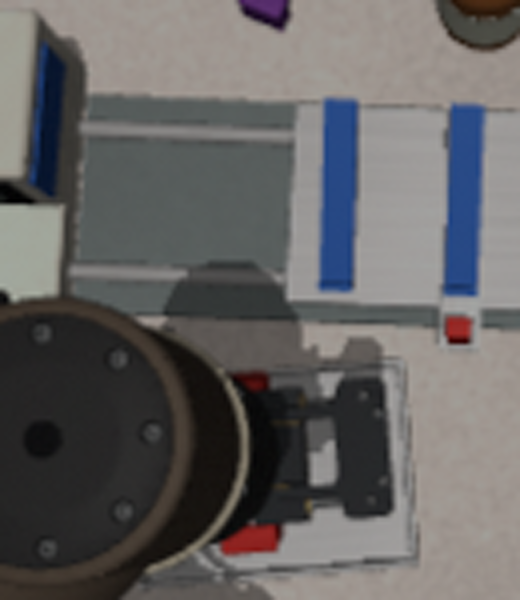

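```bash
python3 -m creep '{"jaw":[1,1,1,1,1,1,1,1,1,1],"translation":[[0.02,0.002,-0.002],[0.03,0,0],[0.03,0,0],[0.03,0,0],[0.025,0,0],[0.01,0,0],[0.005,0,0],[0.005,0,0],[0.004,0,0],[0,0,0]],"roll":[0,0,0,0,0,0,0,0,0,0]}' 14;python3 -m creep '{"jaw":[0.2,0.2,0.2,0.2,0.2,0.2,0.2,0.2,0.1,0],"translation":[[0,0,0],[0,0,0],[0,0,0],[0,0,0],[-0.02,0,0],[-0.02,0,0],[-0.03,0,0],[-0.04,0,0],[-0.04,0,0],[0,0,0]],"roll":[0,0,0,0,0,0,0,0,0,0]}' 12;  python3 -c "
from h import *
plan(.6125,-.0325,.15,-92)
c=capture('scene'); crop(c,280,100,400,200,6,'pics/p3.png')"
```

```text
time_s: 21.05
tcp_pos: [0.4377, 0.1959, -0.0079]
eef_rot: [-138.6, 89.9, 45.4]
contact_force: [1.7, 0.1, 1.2]
gripper_width: 0.026
time_s: 22.05
tcp_pos: [0.4394, 0.1971, 0.147]
eef_rot: [-145.7, 89.5, 38.4]
contact_force: [0.7, 0.6, -0.6]
gripper_width: 0.0418
t22.1 pos [0.4394 0.1971 0.147 ] th -85.92 w 0.0418 F [ 0.7  0.6 -0.6] tilt [0.0072 0.0057]
 roll 0.1062 trans x -0.0030 y 0.2234 z -0.1810
```

View pics/p3.png

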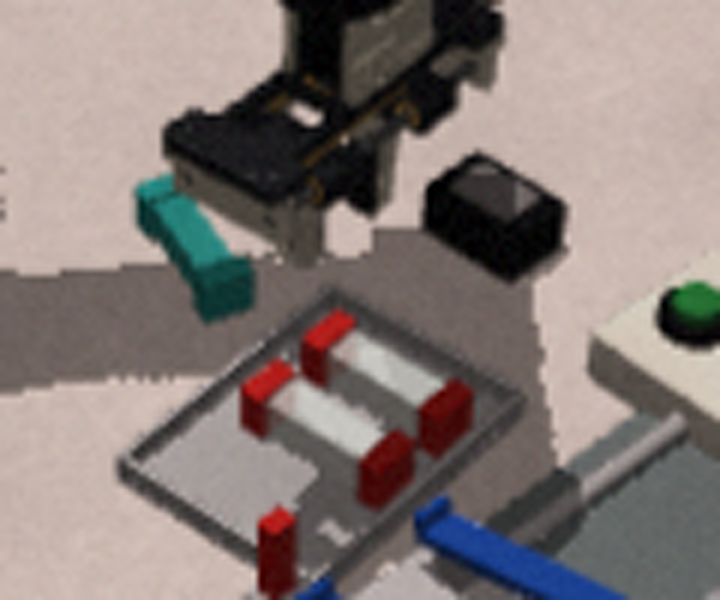

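```bash
python3 -m creep '{"jaw":[-0.2,-0.2,-0.2,-0.2,-0.2,-0.2,-0.2,-0.2,-0.2,-0.2],"translation":[[0,0,0],[0,0.032,-0.026],[0,0.032,-0.026],[0,0.032,-0.026],[0,0.032,-0.026],[0,0.032,-0.026],[0,0.032,-0.026],[0,0.031,-0.025],[0.03,0,0],[0.015,0,0]],"roll":[0.106,0,0,0,0,0,0,0,0,0]}' 20;  python3 -c "
from h import *
plan(.6125,-.0325,.0705,-92)
c=capture('scene'); crop(c,270,130,390,240,6,'pics/q2.png')"
```

```text
time_s: 23.1
tcp_pos: [0.6081, -0.0359, 0.0927]
eef_rot: [4.5, 89.7, -177.7]
contact_force: [-1.3, 0.1, -0.6]
gripper_width: 0.0526
t23.1 pos [ 0.6081 -0.0359  0.0927] th -92.23 w 0.0526 F [-1.3  0.1 -0.6] tilt [-0.0046 -0.0002]
 roll -0.0040 trans x 0.0222 y -0.0035 z -0.0043
```

View pics/q2.png

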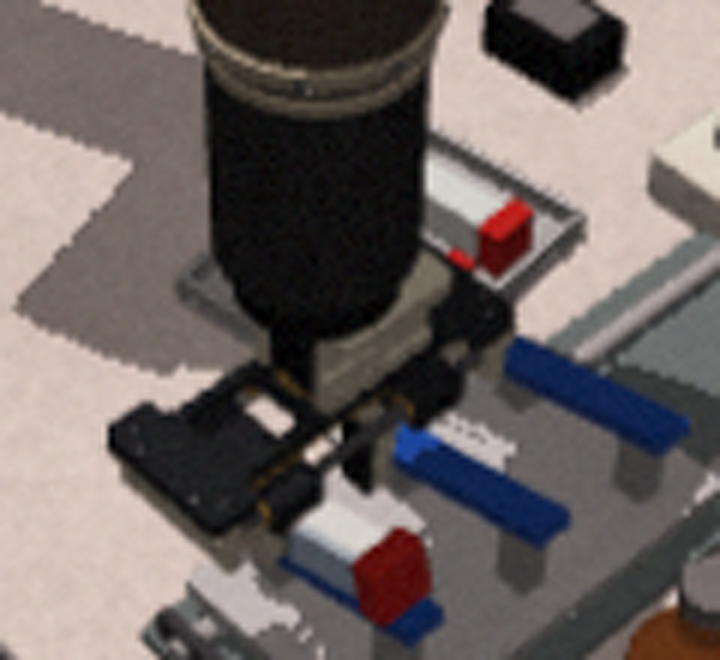

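```bash
python3 -m creep '{"jaw":[-0.2,-0.2,-0.2,-0.2,1,1,1,1,1,1],"translation":[[0.01,-0.003,-0.003],[0.009,0,0],[0.003,0,0],[0,0,0],[0,0,0],[0,0,0],[0,0,0],[0,0,0],[0,0,0],[0,0,0]],"roll":[0,0,0,0,0,0,0,0,0,0]}' 20;  python3 -c "
from h import *
plan(.437,.142,.150,-86)"
```

```text
time_s: 24.15
tcp_pos: [0.6128, -0.0315, 0.0748]
eef_rot: [168.4, 90.0, -13.6]
contact_force: [-0.9, -0.1, 2.8]
gripper_width: 0.0257
t24.1 pos [ 0.6128 -0.0315  0.0748] th -92.04 w 0.0257 F [-0.9 -0.1  2.8] tilt [ 0.0003 -0.0001]
 roll -0.1054 trans x -0.0752 y -0.1853 z 0.1633
```

```bash
python3 -m creep '{"jaw":[1,1,1,1,1,1,1,1,1,1],"translation":[[-0.03,0,0],[-0.03,0,0],[-0.015,0,0],[0,-0.031,0.027],[0,-0.031,0.027],[0,-0.031,0.027],[0,-0.031,0.027],[0,-0.031,0.027],[0,-0.031,0.028],[0,0,0]],"roll":[0,0,-0.106,0,0,0,0,0,0,0]}' 20;  python3 -c "
from h import *
plan(.437,.141,-.008,-86)
for n in('scene','top'):
  c=capture(n); crop(c,*((280,90,400,200) if n=='scene' else (200,120,330,270)),5 if n=='scene' else 4 ,f'pics/r2_{n}.png')"
```

```text
time_s: 25.15
tcp_pos: [0.4344, 0.145, 0.1496]
eef_rot: [-92.9, 89.9, 91.3]
contact_force: [1.3, 0.1, -0.3]
gripper_width: 0.0257
t25.1 pos [0.4344 0.145  0.1496] th -85.76 w 0.0257 F [ 1.3  0.1 -0.3] tilt [-0.      0.0013]
 roll 0.0042 trans x 0.1576 y 0.0042 z -0.0024
```

View pics/r2_scene.png

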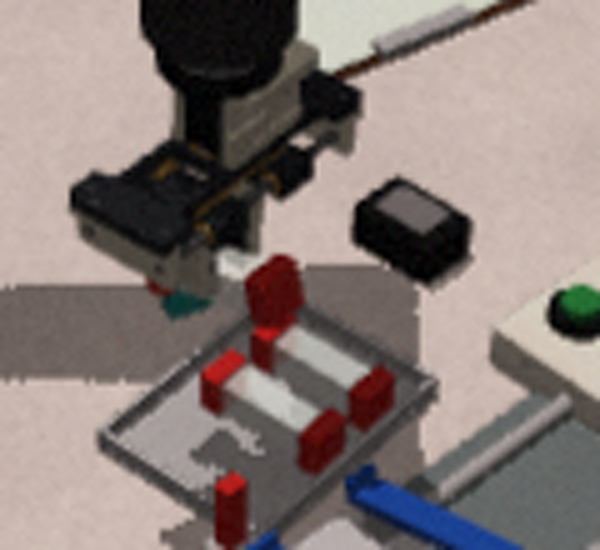

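View pics/r2_top.png

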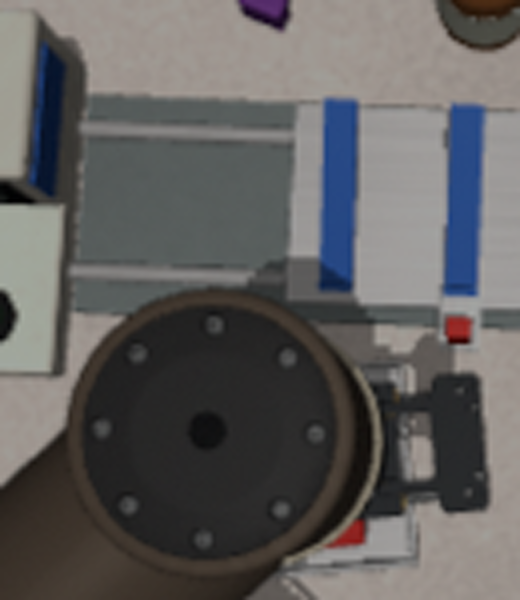

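```bash
python3 -m creep '{"jaw":[1,1,1,1,1,1,1,1,1,1],"translation":[[0.02,0.003,0],[0.03,0,0],[0.03,0,0],[0.03,0,0],[0.025,0,0],[0.01,0,0],[0.005,0,0],[0.004,0,0],[0.003,0,0],[0,0,0]],"roll":[0,0,0,0,0,0,0,0,0,0]}' 14;python3 -m creep '{"jaw":[0.2,0.2,0.2,0.2,0.2,0.2,0.2,0.2,0.1,0],"translation":[[0,0,0],[0,0,0],[0,0,0],[0,0,0],[-0.02,0,0],[-0.02,0,0],[-0.03,0,0],[-0.04,0,0],[-0.04,0,0],[0,0,0]],"roll":[0,0,0,0,0,0,0,0,0,0]}' 12;  python3 -c "
from h import *
plan(.58,-.217,.15,-90)
c=capture('scene'); crop(c,280,100,400,200,6,'pics/p4.png')"
```

```text
time_s: 26.25
tcp_pos: [0.4385, 0.1406, -0.0067]
eef_rot: [-144.8, 89.8, 39.2]
contact_force: [1.9, -0.6, 1.8]
gripper_width: 0.026
time_s: 27.25
tcp_pos: [0.4401, 0.1415, 0.1478]
eef_rot: [-150.8, 89.5, 33.3]
contact_force: [-0.5, 0.3, 0.2]
gripper_width: 0.0421
t27.2 pos [0.4401 0.1415 0.1478] th -85.92 w 0.0421 F [-0.5  0.3  0.2] tilt [0.0076 0.005 ]
 roll 0.0712 trans x -0.0022 y 0.3585 z -0.1399
```

View pics/p4.png

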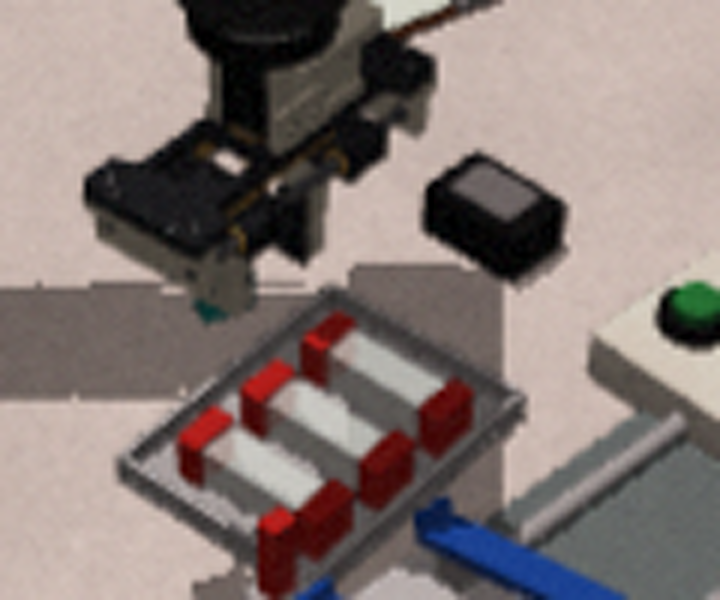

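```bash
python3 -m creep '{"jaw":[0.1,0.1,0.1,0.1,0.1,0.1,0.1,0.1,0.1,0.1],"translation":[[-0.01,0,0],[0,0.045,-0.018],[0,0.045,-0.018],[0,0.045,-0.018],[0,0.045,-0.018],[0,0.045,-0.018],[0,0.045,-0.018],[0,0.045,-0.018],[0.02,0.04,-0.014],[0.03,0,0]],"roll":[0.075,0,0,0,0,0,0,0,0,0]}' 20;  python3 -c "
from h import *
plan(.58,-.217,.05,-90.5)
for n in('scene','top'):
  c=capture(n); crop(c,*((190,170,330,290) if n=='scene' else (370,120,490,270)),5 if n=='scene' else 4 ,f'pics/s_{n}.png')"
```

```text
time_s: 28.3
tcp_pos: [0.577, -0.2204, 0.1013]
eef_rot: [139.4, 89.9, -41.1]
contact_force: [-0.5, 1.4, -1.3]
gripper_width: 0.0393
t28.3 pos [ 0.577  -0.2204  0.1013] th -90.50 w 0.0393 F [-0.5  1.4 -1.3] tilt [ 0.001  -0.0009]
 roll -0.0000 trans x 0.0513 y -0.0035 z -0.0030
```

View pics/s_scene.png

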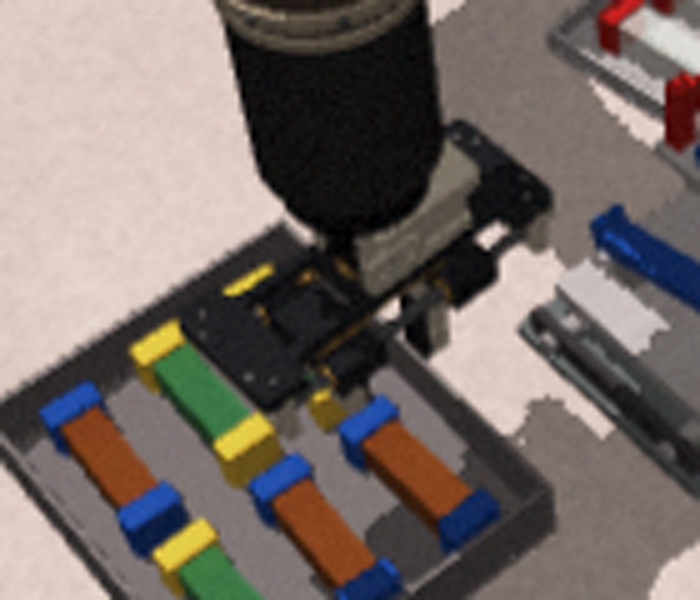

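View pics/s_top.png

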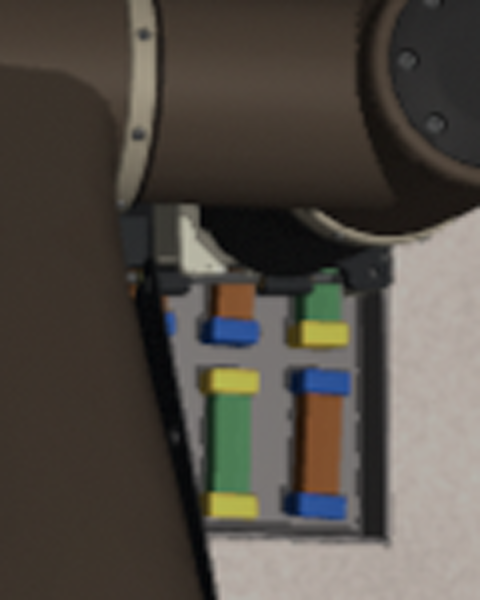

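```bash
python3 -m creep '{"jaw":[0.1,0.1,0.1,0.1,0.1,0.1,0.1,0.1,0.1,0.1],"translation":[[0.02,-0.003,-0.003],[0.03,0,0],[0.016,0,0],[0,0,0],[0,0,0],[0.005,0,0],[0.005,0,0],[0.005,0,0],[0,0,0],[0,0,0]],"roll":[0,0,0,0,0,0,0,0,0,0]}' 20;  python3 -c "
from h import *
plan(.58,-.217,-.0145,-90.5)
for n in('scene',):
  c=capture(n); crop(c,230,200,310,280,8,f'pics/s2_{n}.png')"
```

```text
time_s: 29.4
tcp_pos: [0.5785, -0.2131, 0.0214]
eef_rot: [8.9, 90.0, -171.4]
contact_force: [0.4, -0.2, -0.3]
gripper_width: 0.0395
t29.4 pos [ 0.5785 -0.2131  0.0214] th -90.27 w 0.0395 F [ 0.4 -0.2 -0.3] tilt [-0.0003 -0.    ]
 roll 0.0039 trans x 0.0359 y 0.0039 z -0.0015
```

View pics/s2_scene.png

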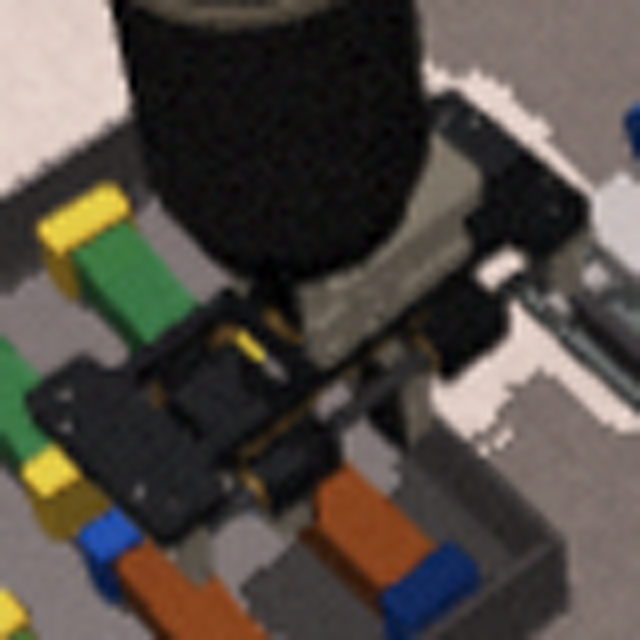

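```bash
python3 -m creep '{"jaw":[0.1,0.1,0.1,0.1,0.1,0.1,0.1,0.1,0.1,0.1],"translation":[[0,0.004,-0.001],[0,0,0],[0.008,0,0],[0.008,0,0],[0.008,0,0],[0.006,0,0],[0.003,0,0],[0,0,0],[0,0,0],[0,0,0]],"roll":[0,0,0,0,0,0,0,0,0,0]}' 20;python3 -m creep '{"jaw":[1,1,1,1,1,1,1,1,1,1],"translation":[[0,0,0],[0,0,0],[0,0,0],[0,0,0],[0,0,0],[0,0,0],[0,0,0],[0,0,0],[0,0,0],[0,0,0]],"roll":[0,0,0,0,0,0,0,0,0,0]}' 20
```

```text
time_s: 30.45
tcp_pos: [0.5799, -0.217, -0.0112]
eef_rot: [171.4, 90.0, -8.9]
contact_force: [-0.4, -0.2, 0.0]
gripper_width: 0.0391
time_s: 31.45
tcp_pos: [0.5798, -0.217, -0.0113]
eef_rot: [173.1, 90.0, -7.2]
contact_force: [-1.4, 2.4, 4.8]
gripper_width: 0.0257
```

```bash
python3 -m creep '{"jaw":[1,1,1,1,1,1,1,1,1,1],"translation":[[-0.02,0,0],[-0.04,0,0],[-0.04,0,0],[-0.04,0,0],[-0.02,0,0],[0,0,0],[0,0,0],[0,0,0],[0,0,0],[0,0,0]],"roll":[0,0,0,0,0,0,0,0,0,0]}' 20;  python3 -c "
from h import *
plan(.62,-.03,.16,-92.4)
for n in('scene','top'):
  c=capture(n); crop(c,*((280,160,400,270) if n=='scene' else (260,120,370,220)),6 if n=='scene' else 6 ,f'pics/u_{n}.png'); np.save(f'pics/u_{n}.npy',c['image']); cv2.imwrite(f'pics/uf_{n}.png',c['image'][:,:,::-1])"
```

```text
time_s: 32.45
tcp_pos: [0.5791, -0.217, 0.1472]
eef_rot: [-4.2, 89.9, 175.6]
contact_force: [0.1, 0.5, -0.5]
gripper_width: 0.0257
t32.5 pos [ 0.5791 -0.217   0.1472] th -90.28 w 0.0257 F [ 0.1  0.5 -0.5] tilt [-0.0021  0.0002]
 roll 0.0370 trans x -0.0128 y -0.1885 z -0.0331
```

View pics/u_scene.png

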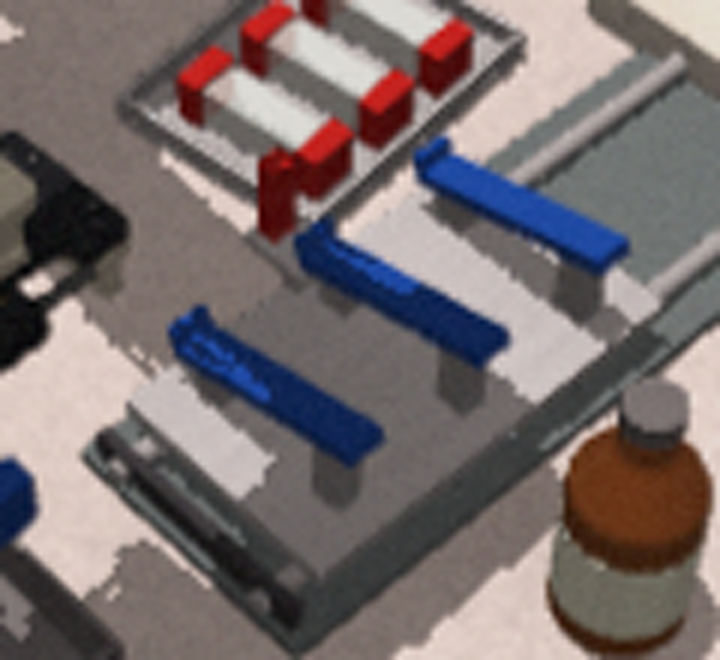

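View pics/u_top.png

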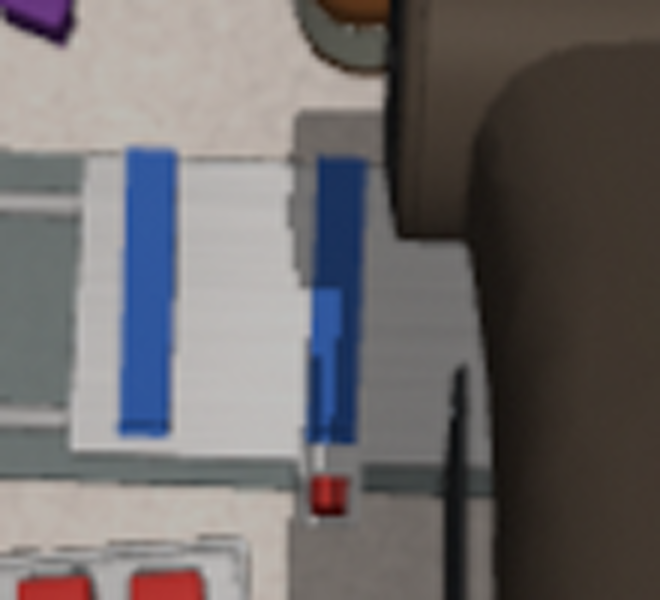

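View pics/uf_scene.png

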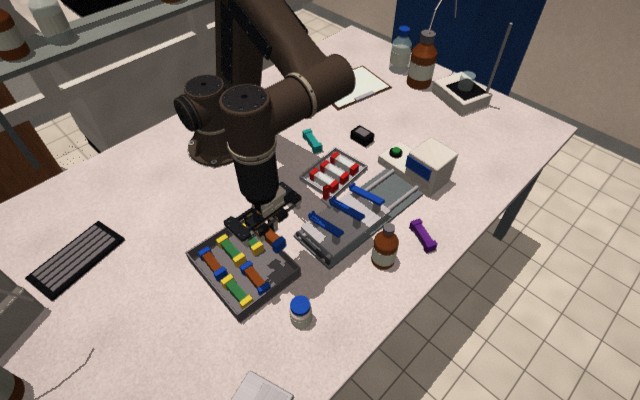

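Run:
```python
from h import *
t=capture("top");s=capture("scene")
f=lambda u,v:(u/6+280,v/6+160)
g=lambda u,v:(u/6+260,v/6+120)
for n,a,b in(('c2',g(151,149),f(613,250)),('c1',g(341,158),f(492,346))):
    p,r=tri((t,s),(a,b)); print(n,'far',p.round(4),round(r,4),'mid',(p-[.0628,-.0026,.0168]).round(4))
# model check: fit all with mask: cradle mid M, yaw -2.4, slope 15. params x,y,z of cradle1; spacing .09
u=np.array([-np.sin(np.radians(-2.4)),np.cos(np.radians(-2.4)),0])
obs=[(t,1,g(151,149)),(t,0,g(341,158)),(s,1,f(613,250)),(s,0,f(492,346)),(s,-1,f(367,441))]
def res(q):
    R=cellR(-2.4,15); return np.r_[tuple(proj(c,R@[.065,0,0]+q+u*.09*k)[0]-o for c,k,o in obs)]
o=least_squares(res,[.62,.06,.09]); print(o.x.round(4),o.fun.round(1))
m=o.x
for k in(-1,0,1):print('cradle',k+1,(m+u*.09*k).round(4))
for nm,c in(('top',t),('scene',s)):
    im=np.load(f'pics/u_{nm}.npy')[:,:,::-1].copy(); im=cv2.resize(im,None,fx=6,fy=6,interpolation=cv2.INTER_CUBIC)
    R=cellR(-2.4,15)
    for k in(-1,0,1):
        P=np.array([[.065,.012,0],[.065,-.012,0],[-.065,-.012,0],[-.065,.012,0],[-.065,.012,.01],[-.065,-.012,.01]])
        q=(proj(c,P@R.T+m+u*.09*k)+.5)*6
        cv2.polylines(im,[q[:4].astype(int).reshape(-1,1,2)],True,(0,255,255),1); cv2.polylines(im,[q[4:].astype(int).reshape(-1,1,2)],False,(0,255,255),1)
    x0,y0=(280,160) if nm=='scene' else (260,120)
    cv2.imwrite(f'pics/v_{nm}.png',im[y0*6:y0*6+600,x0*6:x0*6+720])
```

```text
c2 far [0.6909 0.1462 0.1042] 0.0021 mid [0.6281 0.1488 0.0874]
c1 far [0.6867 0.0562 0.1012] 0.0017 mid [0.6239 0.0588 0.0844]
[0.6242 0.0592 0.0861] [-0.4 -0.2 -0.5 -0.6 -0.5  0.3 -0.2 -0.3 -0.5  0.3]
cradle 0 [ 0.6205 -0.0307  0.0861]
cradle 1 [0.6242 0.0592 0.0861]
cradle 2 [0.628  0.1491 0.0861]
```

View pics/v_scene.png

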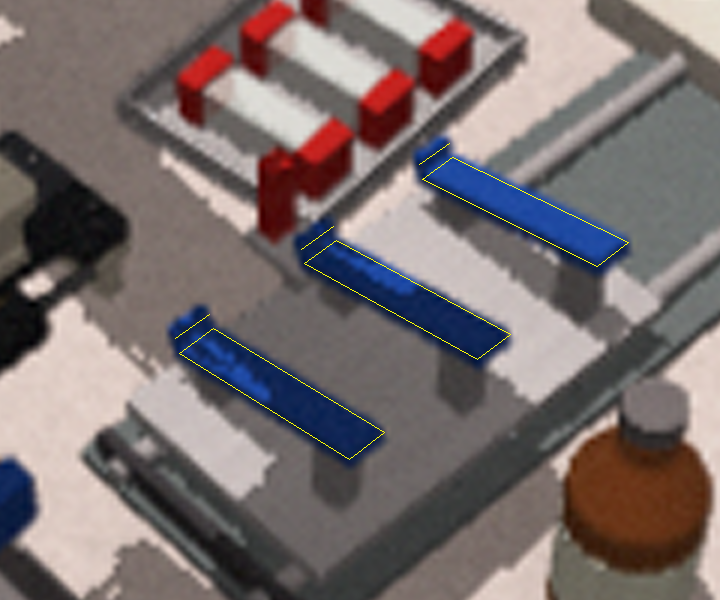

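View pics/v_top.png

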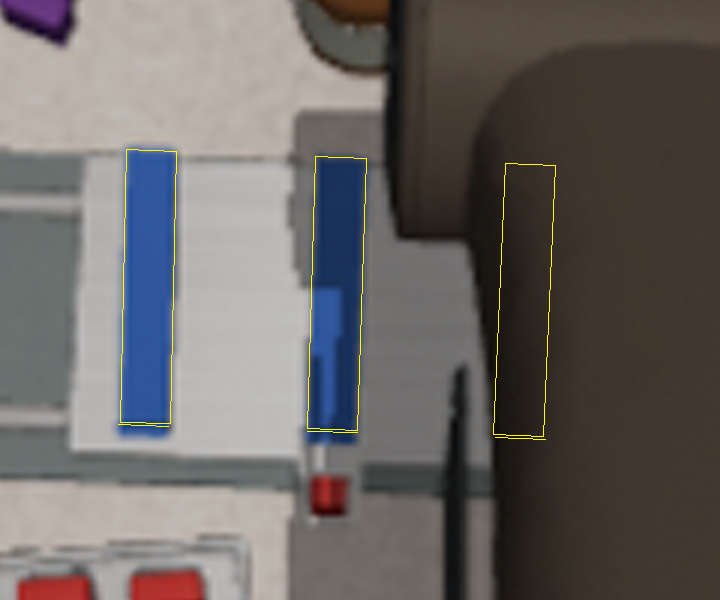

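```bash
python3 -c "
from h import *
plan(.616,-.0305,.095,-92.4)"; python3 -m creep '{"jaw":[1,1,1,1,1,1,1,1,1,1],"translation":[[-0.01,0,0],[0,-0.036,-0.006],[0,-0.036,-0.006],[0,-0.036,-0.006],[0,-0.036,-0.006],[0,-0.036,-0.005],[0.02,-0.008,0],[0.02,0,0],[0.02,0,0],[0,0,0]],"roll":[0.037,0,0,0,0,0,0,0,0,0]}' 20;  python3 -c "
from h import *
plan(.616,-.0305,.088,-92.4)
for n in('scene','top'):
  c=capture(n); crop(c,*((270,140,390,250) if n=='scene' else (300,120,410,220)),6 ,f'pics/w_{n}.png')"
```

```text
t32.6 pos [ 0.5795 -0.217   0.1481] th -90.27 w 0.0254 F [-0.4  0.  -1.8] tilt [-0.0005  0.0001]
 roll 0.0371 trans x 0.0531 y -0.1879 z -0.0286
time_s: 33.65
tcp_pos: [0.6143, -0.0304, 0.0956]
eef_rot: [9.2, 89.7, -173.2]
contact_force: [-0.8, -0.0, -1.6]
gripper_width: 0.026
t33.6 pos [ 0.6143 -0.0304  0.0956] th -92.40 w 0.0260 F [-0.8 -0.  -1.6] tilt [-0.0051 -0.0006]
 roll 0.0000 trans x 0.0076 y 0.0000 z -0.0017
```

View pics/w_scene.png

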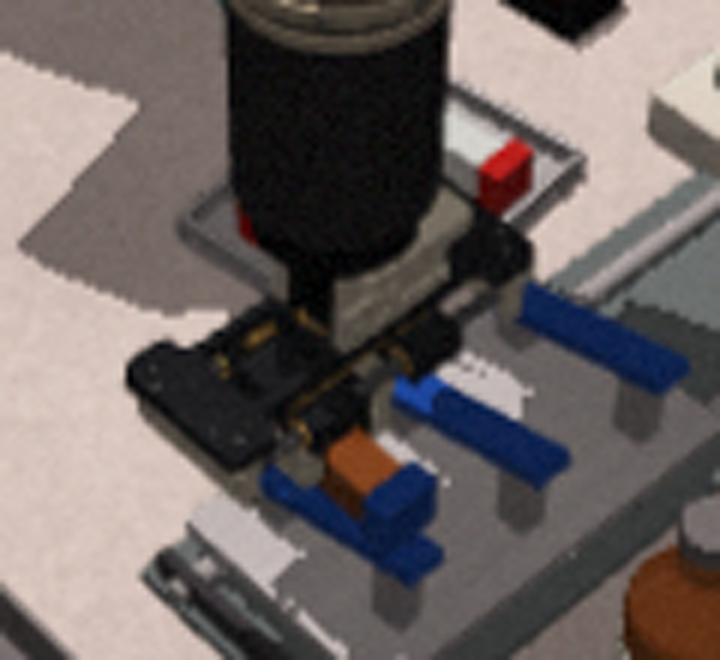

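View pics/w_top.png

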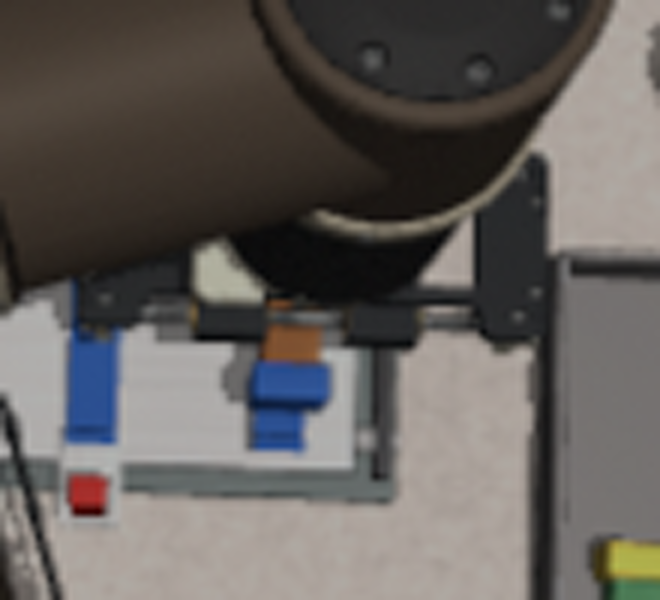

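```bash
python3 -m creep '{"jaw":[1,1,1,1,1,1,1,1,1,1],"translation":[[0.004,0,-0.001],[0.004,0,0],[0.003,0,0],[0.003,0,0],[0.003,0,0],[0.002,0,0],[0.002,0,0],[0,0,0],[0,0,0],[0,0,0]],"roll":[0,0,0,0,0,0,0,0,0,0]}' 8;  python3 -c "
from h import *
plan(.616,-.0305,.073,-92.4)
for n in('scene',):
  c=capture(n); crop(c,270,140,390,250,6 ,f'pics/w2_{n}.png')"
```

```text
time_s: 34.75
tcp_pos: [0.6179, -0.0303, 0.0776]
eef_rot: [-168.7, 90.0, 8.9]
contact_force: [-0.3, 0.9, -2.3]
gripper_width: 0.0258
t34.8 pos [ 0.6179 -0.0303  0.0776] th -92.39 w 0.0258 F [-0.3  0.9 -2.3] tilt [0.0008 0.0001]
 roll 0.0002 trans x 0.0046 y 0.0003 z 0.0019
```

View pics/w2_scene.png

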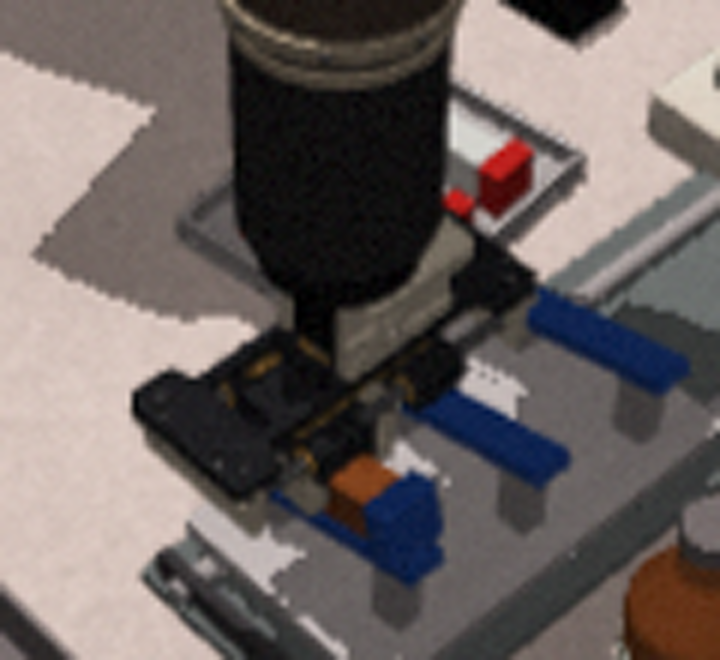

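```bash
python3 -m creep '{"jaw":[1,1,1,1,1,1,1,1,1,1],"translation":[[0.002,0,0.001],[0.002,0,0.001],[0.002,0,0],[0,0,0],[0,0,0],[0,0,0],[0,0,0],[0,0,0],[0,0,0],[0,0,0]],"roll":[0,0,0,0,0,0,0,0,0,0]}' 8;  python3 -c "
from h import *
plan(.616,-.0305,.073,-92.4)
for n in('scene',):
  c=capture(n); crop(c,270,140,390,250,6 ,f'pics/w3_{n}.png')"
```

```text
time_s: 35.8
tcp_pos: [0.6177, -0.0303, 0.0738]
eef_rot: [-178.2, 89.7, -0.6]
contact_force: [-0.1, 0.1, 9.1]
gripper_width: 0.026
t35.8 pos [ 0.6177 -0.0303  0.0738] th -92.34 w 0.0260 F [-0.1  0.1  9.1] tilt [ 0.0048 -0.    ]
 roll 0.0011 trans x 0.0008 y 0.0003 z 0.0017
```

View pics/w3_scene.png

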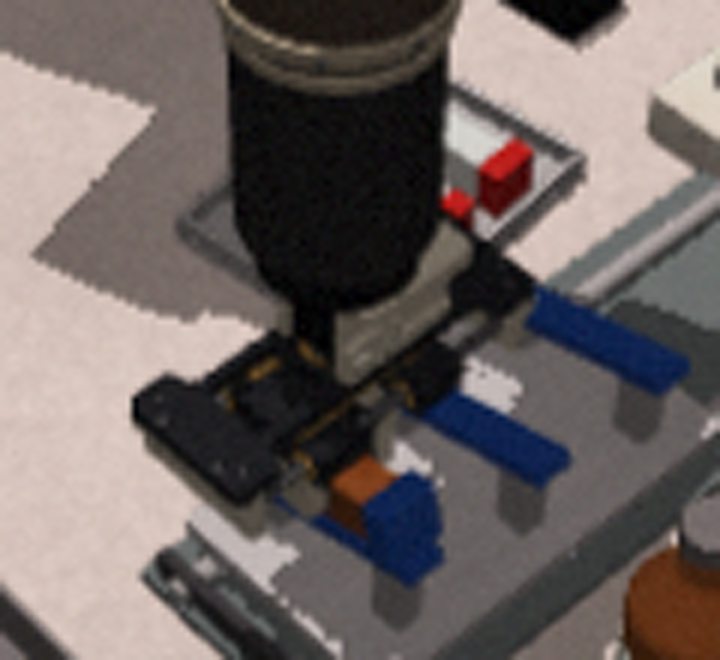

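```bash
python3 -m creep '{"jaw":[0.2,0.2,0.2,0.1,0,0,0,0,0,0],"translation":[[0,0,0],[0,0,0],[0,0,0],[0,0,0],[0,0,0],[-0.02,0,0],[-0.03,0,0],[-0.04,0,0],[-0.03,0.03,0],[0,0.04,0]],"roll":[0,0,0,0,0,0,0,0,0,0]}' 8;  python3 -c "
from h import *
plan(.5755,-.283,.09,-95.1)
for n in('scene','top'):
  c=capture(n); crop(c,*((270,140,390,250) if n=='scene' else (300,120,410,220)),6 ,f'pics/w4_{n}.png')
  print([(tuple(b[0]),int(b[1])) for b in blobs(c,'blue')])"
```

```text
time_s: 36.85
tcp_pos: [0.6155, -0.0999, 0.1969]
eef_rot: [-179.0, 89.5, -1.2]
contact_force: [-1.0, -0.1, 0.1]
gripper_width: 0.0438
t36.9 pos [ 0.6155 -0.0999  0.1969] th -92.20 w 0.0438 F [-1.  -0.1  0.1] tilt [ 0.0085 -0.0002]
 roll 0.0507 trans x 0.1069 y 0.1859 z 0.0236
[((np.float64(415.5), np.float64(20.4)), 27), ((np.float64(403.7), np.float64(30.2)), 150), ((np.float64(449.7), np.float64(33.4)), 20), ((np.float64(458.5), np.float64(34.8)), 17), ((np.float64(456.5), np.float64(42.3)), 22), ((np.float64(462.2), np.float64(47.9)), 22), ((np.float64(417.9), np.float64(167.8)), 283), ((np.float64(366.2), np.float64(194.4)), 262), ((np.float64(346.2), np.float64(208.8)), 280), ((np.float64(328.4), np.float64(223.7)), 291), ((np.float64(203.2), np.float64(251.2)), 73), ((np.float64(244.9), np.float64(266.3)), 75), ((np.float64(219.9), np.float64(273.3)), 117), ((np.float64(263.3), np.float64(287.8)), 93), ((np.float64(299.7), np.float64(305.2)), 307)]
[((np.float64(211.3), np.float64(150.0)), 194), ((np.float64(430.1), np.float64(172.6)), 48), ((np.float64(343.7), np.float64(187.9)), 66), ((np.float64(351.2), np.float64(184.8)), 12), ((np.float64(427.3), np.float64(202.7)), 75), ((np.float64(450.1), np.float64(214.8)), 68), ((np.float64(449.5), np.float64(246.2)), 68)]
```

View pics/w4_scene.png

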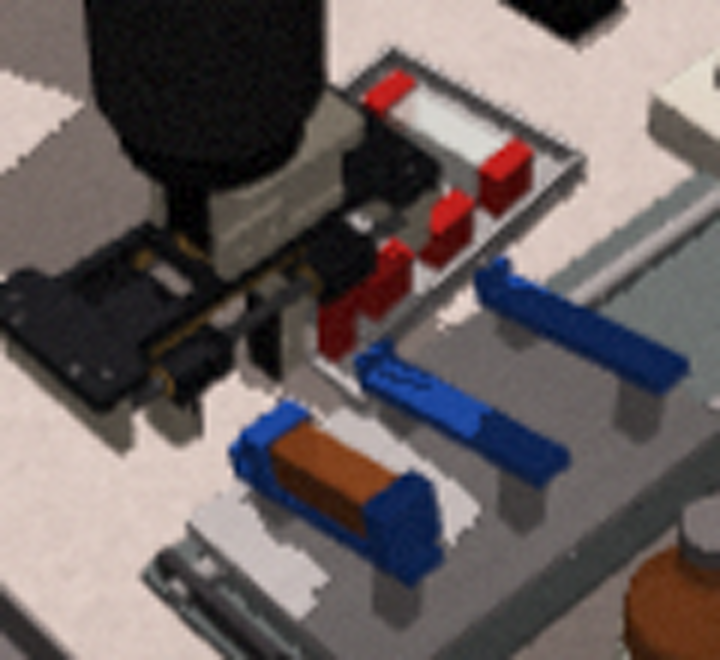

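View pics/w4_top.png

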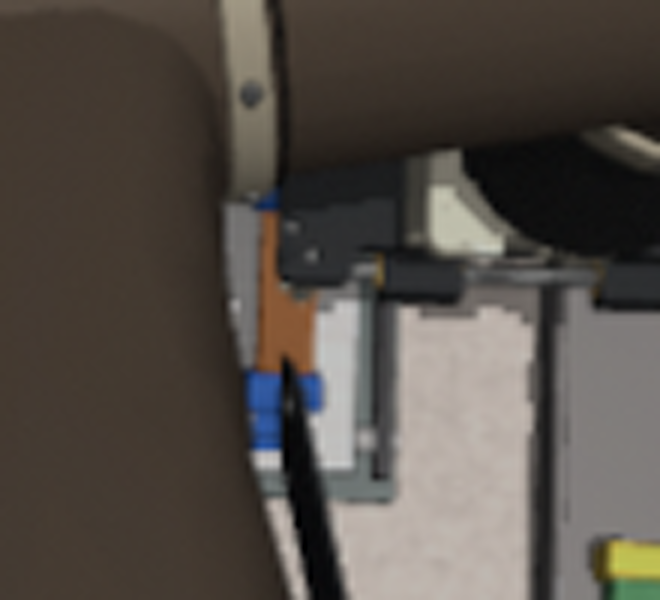

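```bash
python3 -m creep '{"jaw":[0.1,0.1,0.1,0.1,0.1,0.1,0.1,0.1,0.1,0.1],"translation":[[0,0,0],[0,0.037,0.005],[0,0.037,0.005],[0,0.037,0.005],[0.02,0.037,0.005],[0.03,0.037,0.004],[0.04,0,0],[0.03,0,0],[0.02,0,0],[0,0,0]],"roll":[0.051,0,0,0,0,0,0,0,0,0]}' 20;  python3 -c "
from h import *
plan(.5755,-.283,.02,-95.1)
for n in('scene','top'):
  c=capture(n); crop(c,*((220,200,310,290) if n=='scene' else (380,140,490,240)),6 ,f'pics/x_{n}.png')"
```

```text
time_s: 37.95
tcp_pos: [0.5688, -0.2816, 0.0477]
eef_rot: [-9.5, 89.6, 165.1]
contact_force: [0.7, 0.2, -0.2]
gripper_width: 0.0396
t38.0 pos [ 0.5688 -0.2816  0.0477] th -95.37 w 0.0396 F [ 0.7  0.2 -0.2] tilt [-0.0064  0.0017]
 roll -0.0047 trans x 0.0277 y 0.0008 z -0.0068
```

View pics/x_scene.png

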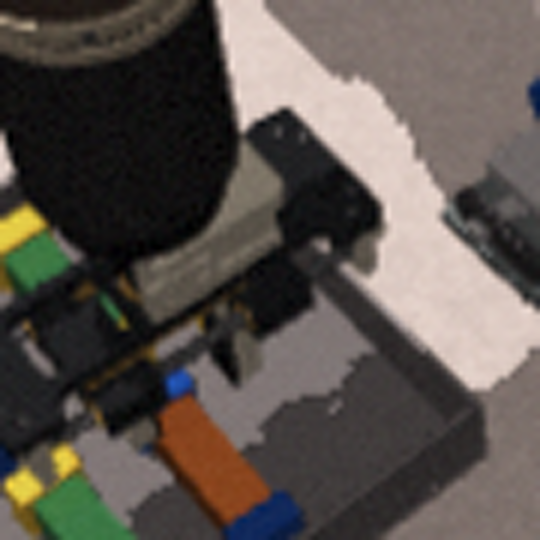

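View pics/x_top.png

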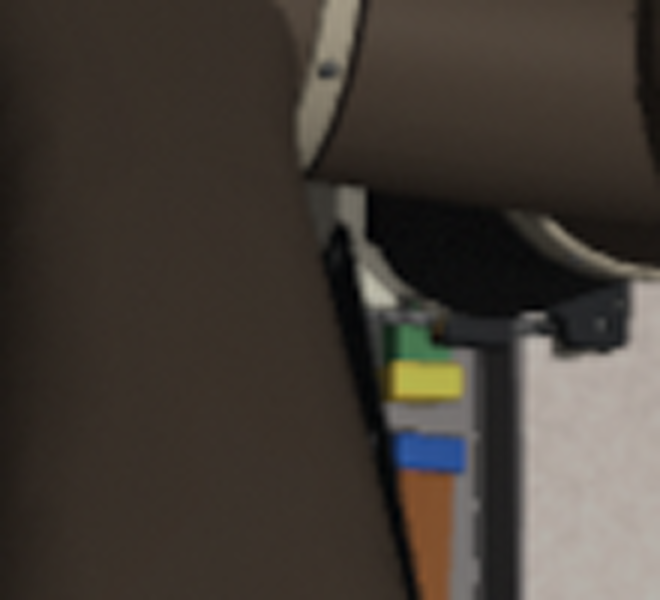

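```bash
python3 -m creep '{"jaw":[0.1,0.1,0.1,0.1,0.1,0.1,0.1,0.1,0.1,0.1],"translation":[[0,0.001,-0.003],[0,0,-0.003],[0.015,0,0],[0.015,0,0],[0.01,0,0],[0.01,0,0],[0.008,0,0],[0,0,0],[0,0,0],[0,0,0]],"roll":[0,0,0,0,0,0,0,0,0,0]}' 20; python3 -c "
from h import *
plan(.5755,-.283,-.012,-95.1)"
```

```text
time_s: 39.05
tcp_pos: [0.5778, -0.284, -0.006]
eef_rot: [166.7, 89.9, -18.6]
contact_force: [-0.3, -0.6, -0.0]
gripper_width: 0.0395
t39.0 pos [ 0.5778 -0.284  -0.006 ] th -95.31 w 0.0395 F [-0.3 -0.6 -0. ] tilt [ 0.0008 -0.0003]
 roll -0.0037 trans x 0.0060 y -0.0008 z 0.0024
```

```bash
python3 -m creep '{"jaw":[0.1,0.1,0.1,1,1,1,1,1,1,1],"translation":[[0.003,-0.001,0.001],[0.003,0,0.001],[0,0,0],[0,0,0],[0,0,0],[0,0,0],[0,0,0],[0,0,0],[0,0,0],[0,0,0]],"roll":[0,0,0,0,0,0,0,0,0,0]}' 20; python3 -c "
from h import *
plan(.5755,-.283,-.012,-95.1)"
python3 -m creep '{"jaw":[1,1,1,1,1,1,1,1,1,1],"translation":[[-0.02,0,0],[-0.04,0,0],[-0.04,0,0],[-0.04,0,0],[-0.03,0,0],[0,-0.04,0],[0,-0.045,0],[0,-0.045,0],[0,-0.045,0],[0,0,0]],"roll":[0,0,0,0,-0.048,0,0,0,0,0]}' 20; python3 -c "
from h import *
plan(.6195,.059,.098,-92.4)
for n in('scene',):
  c=capture(n); crop(c,220,130,360,250,5 ,f'pics/y_{n}.png')"
```

```text
time_s: 40.05
tcp_pos: [0.5756, -0.2826, -0.0124]
eef_rot: [174.4, 90.0, -10.9]
contact_force: [0.6, 0.9, 1.0]
gripper_width: 0.026
t40.0 pos [ 0.5756 -0.2826 -0.0124] th -95.31 w 0.0260 F [0.6 0.9 1. ] tilt [ 0.0002 -0.    ]
 roll -0.0037 trans x -0.0004 y 0.0004 z 0.0000
time_s: 41.05
tcp_pos: [0.5834, -0.1034, 0.1575]
eef_rot: [-110.7, 89.9, 67.0]
contact_force: [-0.7, -0.2, -0.6]
gripper_width: 0.0259
t41.0 pos [ 0.5834 -0.1034  0.1575] th -92.33 w 0.0259 F [-0.7 -0.2 -0.6] tilt [0.0004 0.0009]
 roll 0.0011 trans x 0.0595 y -0.1638 z -0.0292
```

View pics/y_scene.png

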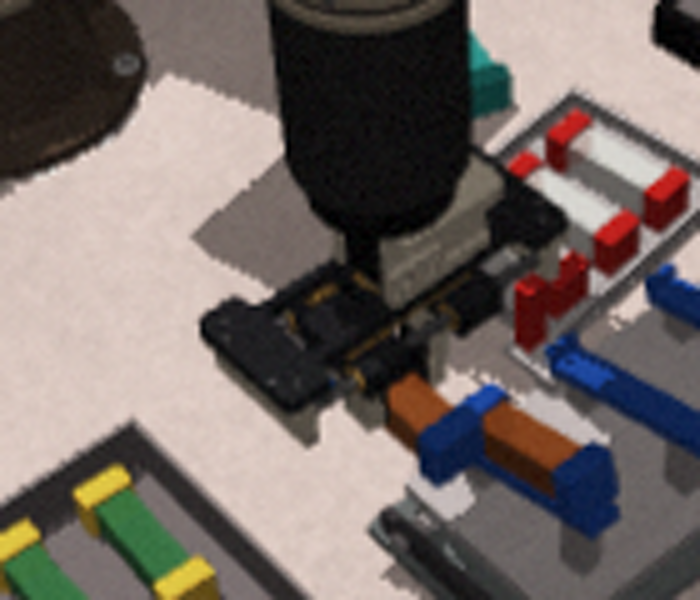

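```bash
python3 -m creep '{"jaw":[1,1,1,1,1,1,1,1,1,1],"translation":[[-0.008,-0.03,-0.006],[0,-0.034,-0.006],[0,-0.034,-0.006],[0,-0.034,-0.006],[0,-0.032,-0.005],[0,0,0],[0.025,0,0],[0.025,0,0],[0.015,0,0],[0,0,0]],"roll":[0,0,0,0,0,0,0,0,0,0]}' 20; python3 -c "
from h import *
plan(.6195,.059,.076,-92.4)
for n in('scene','top'):
  c=capture(n); crop(c,*((280,120,400,230) if n=='scene' else (260,120,370,220)),6 ,f'pics/z_{n}.png')"
```

```text
time_s: 42.1
tcp_pos: [0.6177, 0.053, 0.0977]
eef_rot: [19.3, 89.7, -163.3]
contact_force: [0.2, -0.3, -1.3]
gripper_width: 0.026
t42.1 pos [0.6177 0.053  0.0977] th -92.65 w 0.0260 F [ 0.2 -0.3 -1.3] tilt [-0.005  -0.0015]
 roll -0.0044 trans x 0.0217 y -0.0061 z -0.0015
```

View pics/z_scene.png

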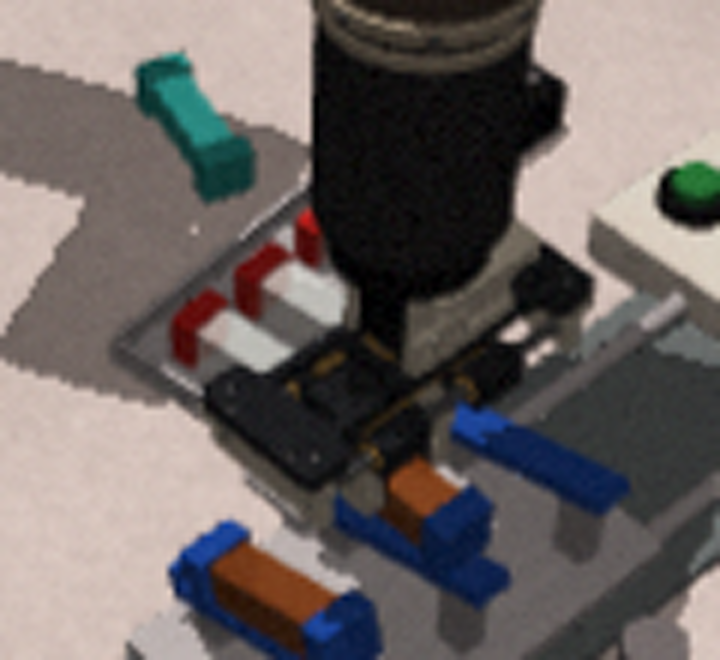

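View pics/z_top.png

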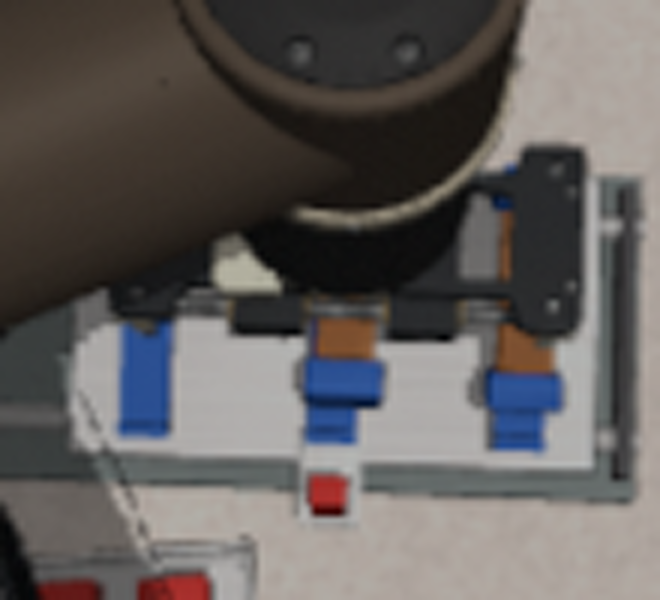

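```bash
python3 -m creep '{"jaw":[1,1,1,1,1,1,1,1,1,1],"translation":[[0,-0.005,-0.001],[0.006,0,0],[0.004,0,0],[0.004,0,0],[0.004,0,0],[0.003,0,0],[0.002,0,0],[0,0,0],[0,0,0],[0,0,0]],"roll":[0,0,0,0,0,0,0,0,0,0]}' 8;  python3 -c "
from h import *
plan(.6195,.059,.073,-92.4)"
```

```text
time_s: 43.2
tcp_pos: [0.6214, 0.0598, 0.0776]
eef_rot: [-166.2, 90.0, 11.3]
contact_force: [-0.7, -0.0, -1.6]
gripper_width: 0.0258
t43.2 pos [0.6214 0.0598 0.0776] th -92.56 w 0.0258 F [-0.7 -0.  -1.6] tilt [0.0008 0.0002]
 roll -0.0028 trans x 0.0046 y 0.0009 z 0.0018
```

```bash
python3 -m creep '{"jaw":[1,1,1,1,1,1,1,1,1,1],"translation":[[0.002,0,0.001],[0.002,0,0.001],[0.002,0,0],[0.001,0,0],[0,0,0],[0,0,0],[0,0,0],[0,0,0],[0,0,0],[0,0,0]],"roll":[0,0,0,0,0,0,0,0,0,0]}' 8;  python3 -c "
from h import *
plan(.6195,.059,.073,-92.4)
for n in('scene',):
  c=capture(n); crop(c,280,120,400,230,6 ,f'pics/z2_{n}.png')"
```

```text
time_s: 44.2
tcp_pos: [0.6203, 0.0599, 0.0725]
eef_rot: [-173.5, 89.8, 4.0]
contact_force: [-1.0, -0.1, 9.7]
gripper_width: 0.0258
t44.2 pos [0.6203 0.0599 0.0725] th -92.52 w 0.0258 F [-1.  -0.1  9.7] tilt [0.0034 0.0002]
 roll -0.0021 trans x -0.0005 y 0.0009 z 0.0007
```

View pics/z2_scene.png

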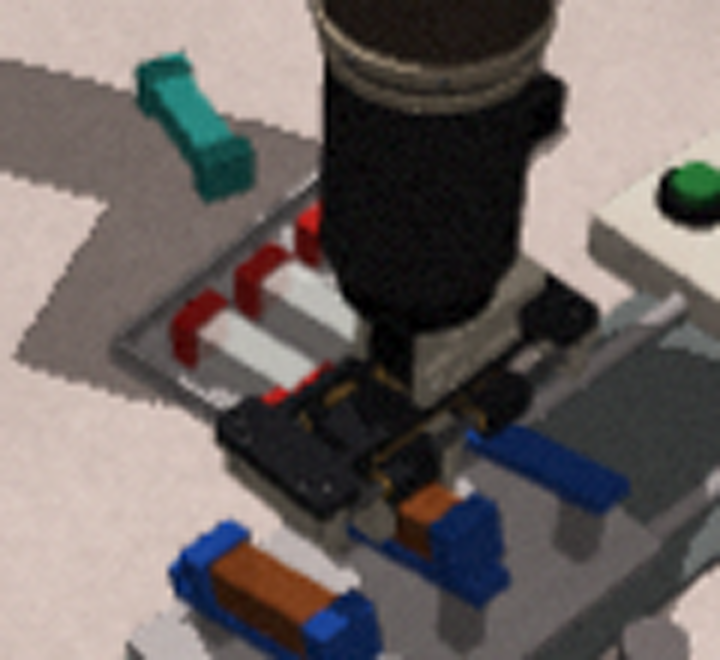

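```bash
python3 -m creep '{"jaw":[0.2,0.2,0.2,0.1,0,0,0,0,0,0],"translation":[[0,0,0],[0,0,0],[0,0,0],[0,0,0],[0,0,0],[-0.02,0,0],[-0.03,0,0],[-0.04,0,0],[-0.02,0.02,0],[0,0.04,0.01]],"roll":[0,0,0,0,0,0,0,0,0,0]}' 8;  python3 -c "
from h import *
plan(.444,-.341,.15,-95.1)
for n in('scene','top'):
  c=capture(n); crop(c,*((280,140,400,250) if n=='scene' else (260,120,370,220)),6 ,f'pics/z4_{n}.png')"
```

```text
time_s: 45.25
tcp_pos: [0.6091, 0.0016, 0.184]
eef_rot: [-169.1, 89.6, 8.5]
contact_force: [-0.5, -1.2, 0.1]
gripper_width: 0.0437
t45.2 pos [0.6091 0.0016 0.184 ] th -92.38 w 0.0437 F [-0.5 -1.2  0.1] tilt [0.0063 0.0009]
 roll 0.0475 trans x 0.0340 y 0.3559 z 0.1340
```

View pics/z4_scene.png

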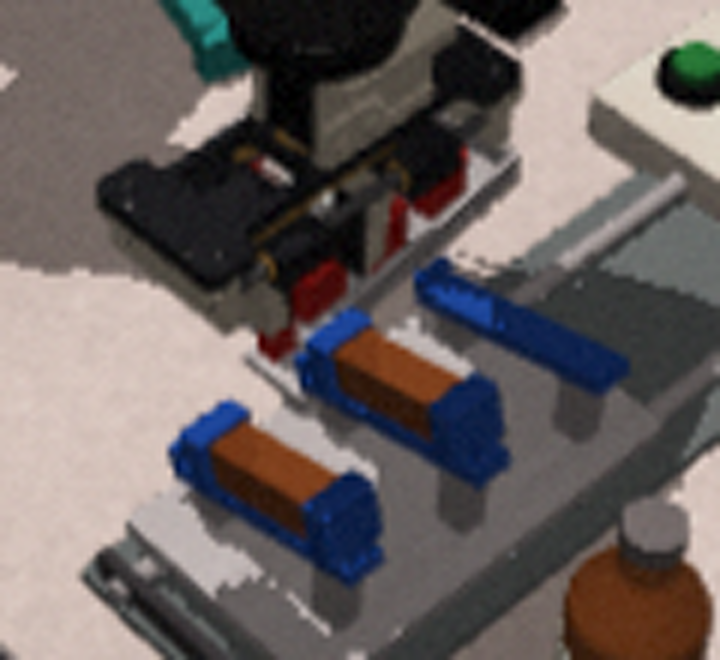

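```bash
python3 -m creep '{"jaw":[0.1,0.1,0.1,0.1,0.1,0.1,0.1,0.1,0.1,0.1],"translation":[[0,0,0],[0,0.044,0.017],[0,0.044,0.017],[0,0.044,0.017],[0,0.044,0.017],[0,0.045,0.017],[0,0.045,0.017],[0.02,0.045,0.016],[0.03,0.045,0.016],[0.02,0,0]],"roll":[0.048,0,0,0,0,0,0,0,0,0]}' 20;  python3 -c "
from h import *
plan(.444,-.341,.03,-95.1)
for n in('scene','top'):
  c=capture(n); crop(c,*((180,190,280,290) if n=='scene' else (380,160,490,270)),6 ,f'pics/aa_{n}.png')"
```

```text
time_s: 46.35
tcp_pos: [0.44, -0.3385, 0.113]
eef_rot: [-9.4, 89.9, 165.0]
contact_force: [0.1, 0.4, 0.4]
gripper_width: 0.0394
t46.4 pos [ 0.44   -0.3385  0.113 ] th -95.58 w 0.0394 F [0.1 0.4 0.4] tilt [-0.0013  0.0003]
 roll -0.0083 trans x 0.0830 y 0.0022 z -0.0042
```

View pics/aa_scene.png

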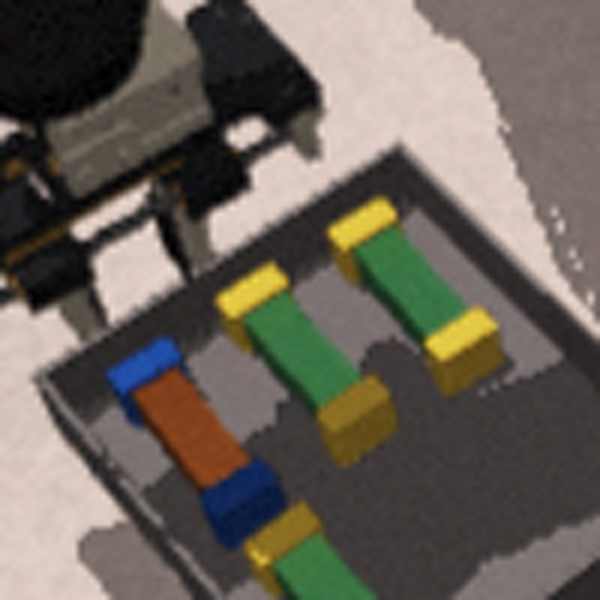

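View pics/aa_top.png

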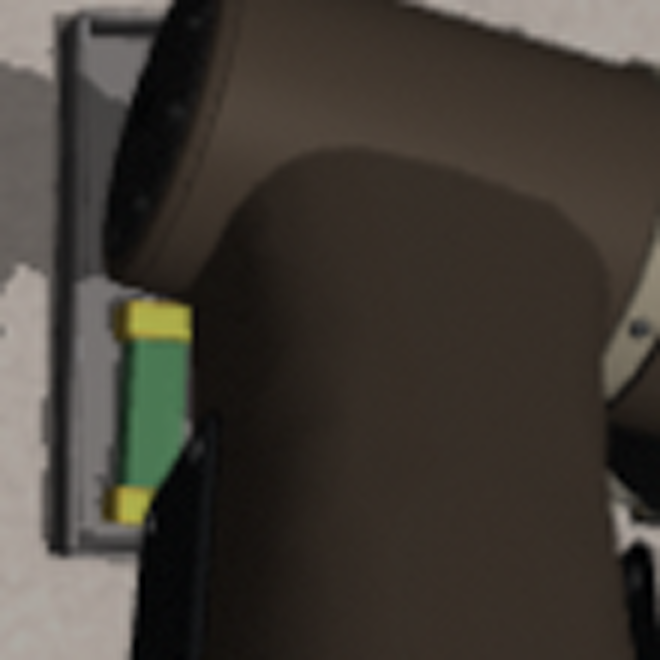

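```bash
python3 -m creep '{"jaw":[0.1,0.1,0.1,0.1,0.1,0.1,0.1,0.1,0.1,0.1],"translation":[[0.01,0.002,-0.003],[0.03,0,0],[0.025,0,0],[0.015,0,0],[0,0,0],[0,0,0],[0,0,0],[0,0,0],[0,0,0],[0,0,0]],"roll":[-0.008,0,0,0,0,0,0,0,0,0]}' 20;  python3 -c "
from h import *
plan(.444,-.341,-.012,-95.1)
for n in('scene','top'):
  c=capture(n); crop(c,*((170,190,270,290) if n=='scene' else (400,160,510,270)),6 ,f'pics/ab_{n}.png')"
```

```text
time_s: 47.45
tcp_pos: [0.4458, -0.3378, 0.0351]
eef_rot: [166.9, 89.9, -18.0]
contact_force: [0.3, -0.6, 0.4]
gripper_width: 0.0392
t47.5 pos [ 0.4458 -0.3378  0.0351] th -94.86 w 0.0392 F [ 0.3 -0.6  0.4] tilt [ 0.0009 -0.0003]
 roll 0.0042 trans x 0.0471 y 0.0034 z 0.0015
```

View pics/ab_scene.png

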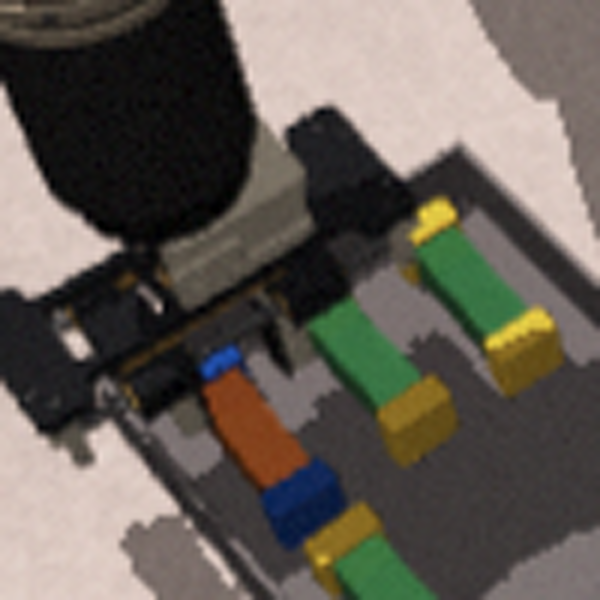

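View pics/ab_top.png

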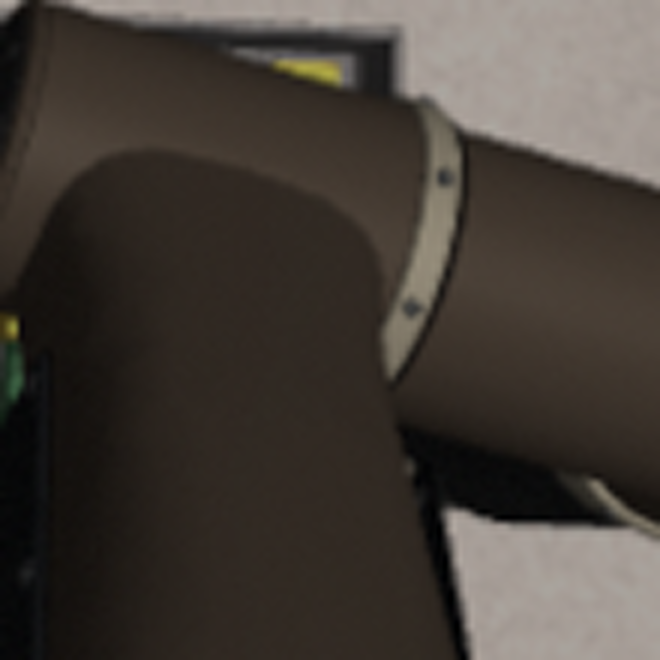

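```bash
python3 -m creep '{"jaw":[0.1,0.1,0.1,0.1,0.1,0.1,0.1,0.1,0.1,0.1],"translation":[[0,0.0025,0.0015],[0.008,0,0],[0.008,0,0],[0.008,0,0],[0.008,0,0],[0.008,0,0],[0.005,0,0],[0.001,0,0],[0,0,0],[0,0,0]],"roll":[0.004,0,0,0,0,0,0,0,0,0]}' 20;python3 -m creep '{"jaw":[1,1,1,1,1,1,1,1,1,1],"translation":[[0,0,0],[0,0,0],[0,0,0],[0,0,0],[0,0,0],[0,0,0],[0,0,0],[0,0,0],[0,0,0],[0,0,0]],"roll":[0,0,0,0,0,0,0,0,0,0]}' 20
```

```text
time_s: 48.55
tcp_pos: [0.4441, -0.3401, -0.0112]
eef_rot: [158.2, 90.0, -26.9]
contact_force: [-0.2, 0.4, 0.2]
gripper_width: 0.0399
time_s: 49.55
tcp_pos: [0.444, -0.3401, -0.0111]
eef_rot: [161.3, 90.0, -23.8]
contact_force: [-1.7, 1.3, 5.1]
gripper_width: 0.0256
```

Gripped. Next I lift and check.

```bash
python3 -m creep '{"jaw":[1,1,1,1,1,1,1,1,1,1],"translation":[[-0.02,0,0],[-0.04,0,0],[-0.04,0,0],[-0.04,0,0],[-0.04,0,0],[0,-0.03,-0.01],[0,-0.04,-0.02],[0,-0.04,-0.02],[0,-0.04,-0.02],[0,0,0]],"roll":[0,0,0,0,-0.045,0,0,0,0,0]}' 20; python3 -c "
from h import *
plan(.6233,.149,.17,-92.4)
c=capture('scene'); crop(c,180,130,340,250,5 ,f'pics/ac.png')"
```

```text
time_s: 50.55
tcp_pos: [0.5223, -0.1895, 0.168]
eef_rot: [-101.3, 90.0, 76.4]
contact_force: [-0.3, 0.8, -1.5]
gripper_width: 0.0256
t50.5 pos [ 0.5223 -0.1895  0.168 ] th -92.29 w 0.0256 F [-0.3  0.8 -1.5] tilt [0.0001 0.0006]
 roll 0.0020 trans x -0.0020 y -0.3424 z -0.0868
```

View pics/ac.png

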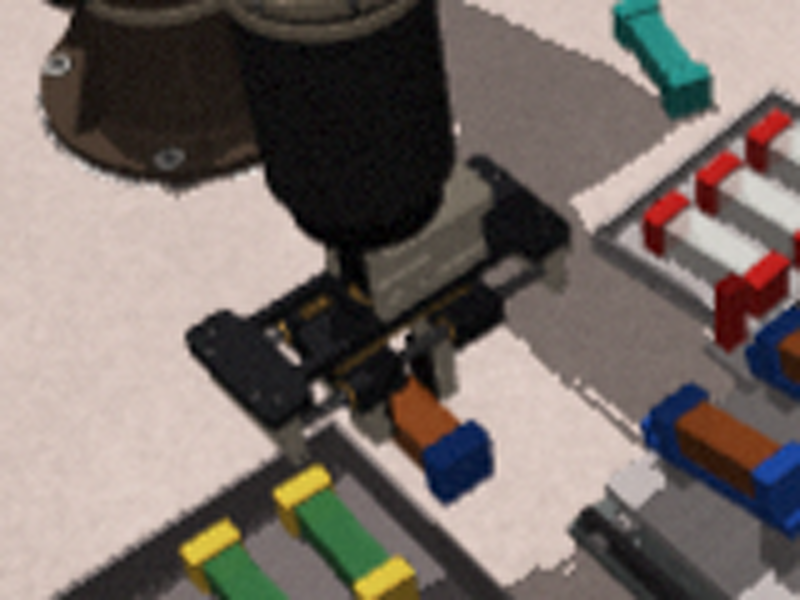

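```bash
python3 -m creep '{"jaw":[1,1,1,1,1,1,1,1,1,1],"translation":[[0,-0.03,-0.008],[0,-0.04,-0.010],[0,-0.045,-0.0115],[0,-0.045,-0.0115],[0,-0.045,-0.0115],[0,-0.045,-0.0115],[0,-0.045,-0.0115],[0,-0.03,-0.008],[0,-0.017,-0.003],[0,0,0]],"roll":[0,0,0,0,0,0,0,0,0,0]}' 20; python3 -m creep '{"jaw":[1,1,1,1,1,1,1,1,1,1],"translation":[[0.025,0,0],[0.025,0,0],[0.02,0,0],[0,0,0],[0,0,0],[0,0,0],[0,0,0],[0,0,0],[0,0,0],[0,0,0]],"roll":[0,0,0,0,0,0,0,0,0,0]}' 20; python3 -c "
from h import *
plan(.6233,.149,.077,-92.4)
for n in('scene','top'):
  c=capture(n); crop(c,*((300,120,410,220) if n=='scene' else (240,120,350,220)),6 ,f'pics/ad_{n}.png')"
```

```text
time_s: 51.6
tcp_pos: [0.6217, 0.1456, 0.1675]
eef_rot: [26.1, 89.9, -156.3]
contact_force: [-0.1, 0.4, -1.9]
gripper_width: 0.0261
time_s: 52.6
tcp_pos: [0.6218, 0.1448, 0.0988]
eef_rot: [-149.7, 90.0, 27.8]
contact_force: [-0.5, -0.2, -1.0]
gripper_width: 0.0255
t52.6 pos [0.6218 0.1448 0.0988] th -92.50 w 0.0255 F [-0.5 -0.2 -1. ] tilt [0.0003 0.0002]
 roll -0.0018 trans x 0.0218 y -0.0043 z -0.0014
```

View pics/ad_scene.png

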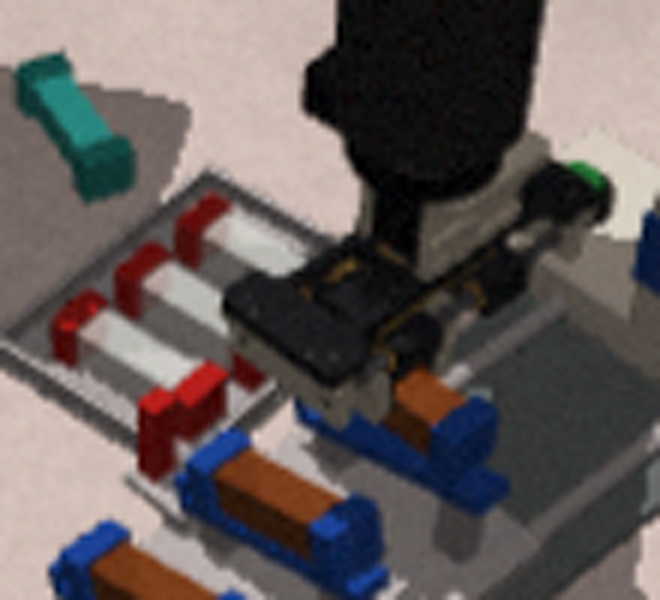

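View pics/ad_top.png

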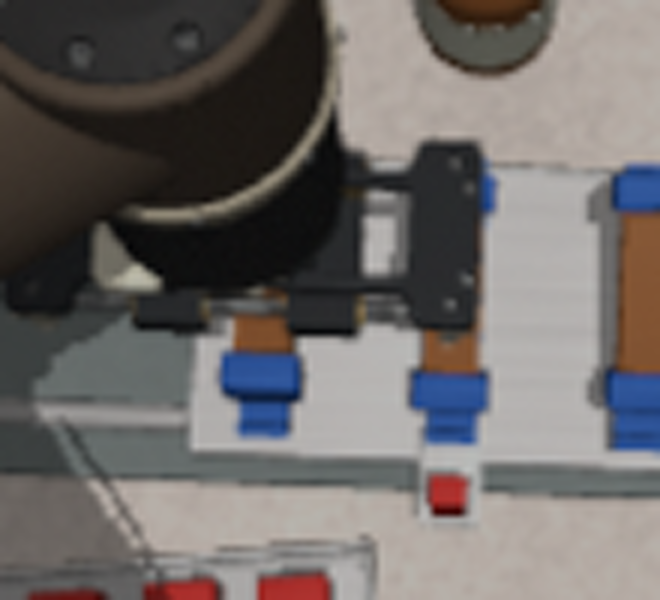

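```bash
python3 -m creep '{"jaw":[1,1,1,1,1,1,1,1,1,1],"translation":[[0,-0.005,-0.001],[0.006,0,0],[0.004,0,0],[0.004,0,0],[0.004,0,0],[0.003,0,0],[0.002,0,0.001],[0.002,0,0],[0.002,0,0],[0,0,0]],"roll":[0,0,0,0,0,0,0,0,0,0]}' 8;  python3 -c "
from h import *
plan(.6233,.149,.073,-92.4)"
```

```text
time_s: 53.7
tcp_pos: [0.6232, 0.1496, 0.0733]
eef_rot: [-174.2, 89.8, 3.4]
contact_force: [-1.9, -0.6, 7.9]
gripper_width: 0.026
t53.7 pos [0.6232 0.1496 0.0733] th -92.48 w 0.0260 F [-1.9 -0.6  7.9] tilt [0.0029 0.0002]
 roll -0.0013 trans x 0.0003 y 0.0006 z -0.0001
```

```bash
python3 -m creep '{"jaw":[0.2,0.2,0.2,0.1,0,0,0,0,0,0],"translation":[[0,0,0],[0,0,0],[0,0,0],[0,0,0],[0,0,0],[-0.02,0,0],[-0.03,0,0],[-0.04,0,0.01],[-0.04,0,0.04],[0,0,0.045]],"roll":[0,0,0,0,0,0,0,0,0,0]}' 8; python3 -m creep '{"jaw":[0,0,0,0,0,0,0,0,0,0],"translation":[[0,-0.02,0.04],[0,-0.03,0.03],[0,-0.04,0],[0,-0.03,0],[0,0,0],[0,0,0],[0,0,0],[0,0,0],[0,0,0],[0,0,0]],"roll":[0,0,0,0,0,0,0,0,0,0]}' 8;  python3 -c "
from h import *
plan(.5256,.0629,.066,-92.4)
for n in('scene','top'):
  c=capture(n); crop(c,*((280,120,400,230) if n=='scene' else (240,100,370,220)),6 ,f'pics/ae_{n}.png')
  cv2.imwrite(f'pics/aef_{n}.png',c['image'][:,:,::-1])"
```

```text
time_s: 54.7
tcp_pos: [0.5344, 0.1547, 0.2015]
eef_rot: [-155.8, 89.5, 21.7]
contact_force: [0.1, 2.0, -0.1]
gripper_width: 0.0442
time_s: 55.7
tcp_pos: [0.4671, 0.276, 0.197]
eef_rot: [-130.4, 90.0, 47.0]
contact_force: [-0.9, -0.9, -0.8]
gripper_width: 0.0438
t55.7 pos [0.4671 0.276  0.197 ] th -92.56 w 0.0438 F [-0.9 -0.9 -0.8] tilt [0.0001 0.0002]
 roll -0.0027 trans x 0.1310 y 0.2105 z -0.0673
```

View pics/ae_scene.png

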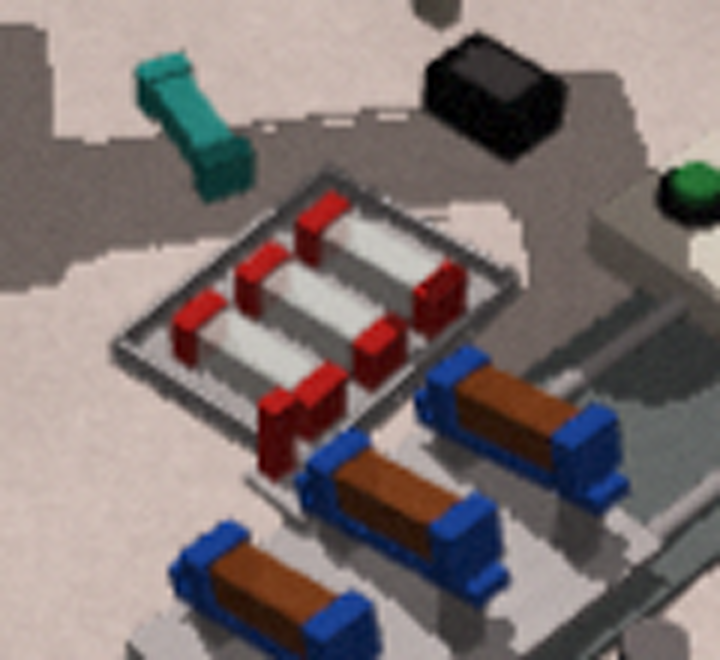

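View pics/ae_top.png

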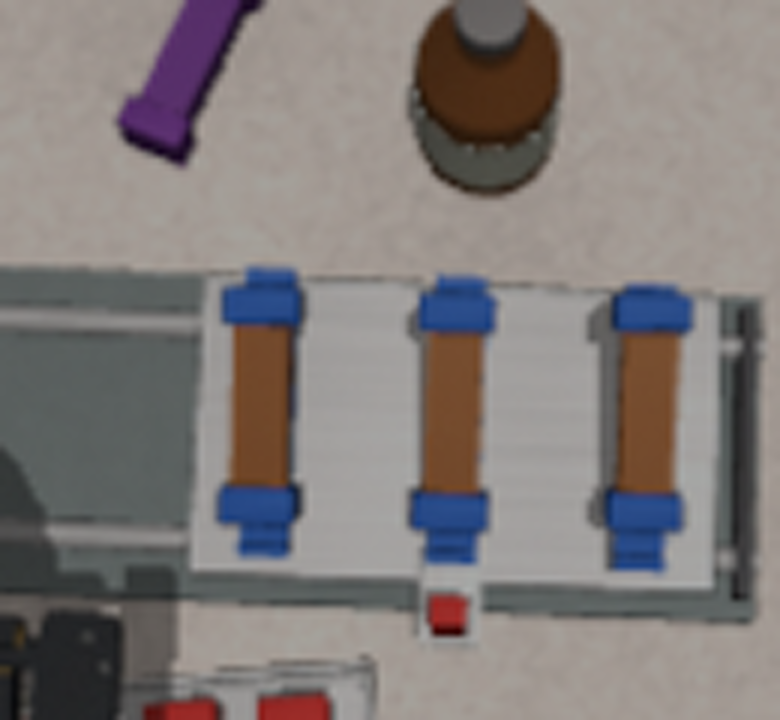

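Run:
```python
from h import *
t=capture("top");s=capture("scene")
R=cellR(-2.4,15)
C=[(.6205,-.0307,.0875),(.6242,.0592,.0875),(.628,.1491,.0875)]
ims=[c["image"] for c in (t,s)]
from itertools import product
for k,m in enumerate(C):
    pc=np.array(m)+R@[0,0,.018]
    for nm,c in(('t',t),('s',s)):
        mk=mask(c["image"],'amber'); n,l,st,cen=cv2.connectedComponentsWithStats(mk)
        def pr(q): return boxc(c,R,pc+R@[q[0],q[1],0],(0,0,0),(.074,.026,.026))
        p0=pr((0,0)); j=min((i for i in range(1,n) if st[i,4]>60),key=lambda i:np.linalg.norm(cen[i]-p0))
        J=np.c_[pr((.01,0))-p0,pr((0,.01))-p0]/.01
        print(k,nm,'pred',p0.round(1),'obs',cen[j].round(1),st[j,4],'offset along,across mm',(np.linalg.solve(J,cen[j]-p0)*1000).round(1))
print(get_state()['time_s'])
```

```text
0 t pred [347.5 170.1] obs [347.2 168.7] 227 offset along,across mm [3.8 0.9]
0 s pred [325.1 220.2] obs [324.7 216.7] 133 offset along,across mm [-12.7   9.7]
1 t pred [315.5 169. ] obs [314.9 168.5] 212 offset along,across mm [1.4 1.7]
1 s pred [346.3 204.6] obs [345.4 200.7] 123 offset along,across mm [-15.6  11.6]
2 t pred [283.5 167.9] obs [283.  167.5] 234 offset along,across mm [1.  1.5]
2 s pred [366.2 189.9] obs [365.3 186.2] 116 offset along,across mm [-15.6  12.8]
55.9
```

```bash
python3 -m creep '{"jaw":[0,0,0,0,0,0,0,0,0,0],"translation":[[0,0.04,-0.013],[0,0.045,-0.015],[0,0.045,-0.015],[0,0.045,-0.014],[0,0.035,-0.01],[0.02,0,0],[0.02,0,0],[0,0,0],[0,0,0],[0,0,0]],"roll":[0,0,0,0,0,0,0,0,0,0]}' 25; python3 -c "
from h import *
plan(.5256,.0629,.062,-92.4)
for n in('scene','top'):
  c=capture(n); crop(c,*((280,120,400,230) if n=='scene' else (260,140,370,240)),6 ,f'pics/af_{n}.png')"
```

```text
time_s: 56.9
tcp_pos: [0.5254, 0.0643, 0.158]
eef_rot: [-165.3, 89.9, 12.3]
contact_force: [0.5, 0.1, 0.2]
gripper_width: 0.0439
t56.9 pos [0.5254 0.0643 0.158 ] th -92.47 w 0.0439 F [0.5 0.1 0.2] tilt [0.0015 0.0003]
 roll -0.0011 trans x 0.0960 y 0.0014 z -0.0002
```

View pics/af_scene.png

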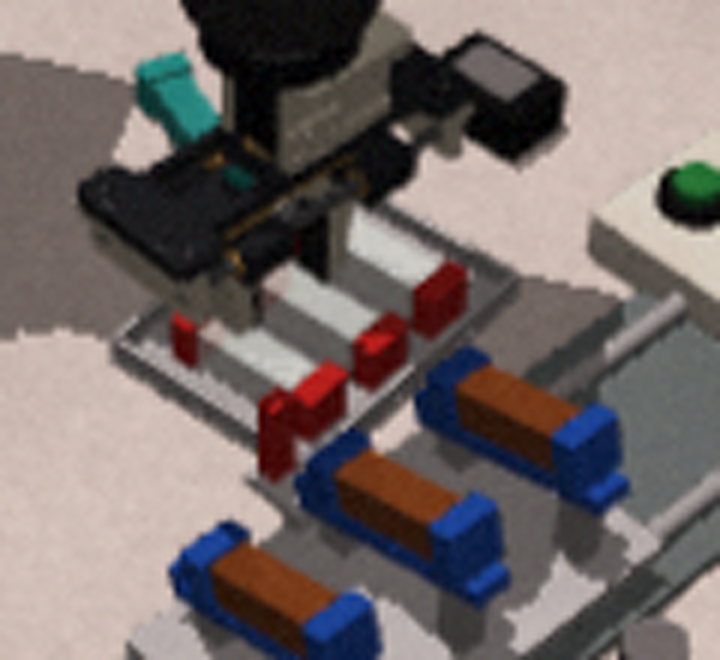

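```bash
python3 -m creep '{"jaw":[0,0,0,0,0,0,1,1,1,1],"translation":[[0.02,0.001,0],[0.03,0,0],[0.025,0,0],[0.012,0,0],[0.006,0,0],[0,0,0],[0,0,0],[0,0,0],[0,0,0],[0,0,0]],"roll":[0,0,0,0,0,0,0,0,0,0]}' 25; python3 -c "
from h import *
plan(.5256+.0067,.0629+.16,.062,-92.4)"
```

```text
time_s: 58.0
tcp_pos: [0.525, 0.0631, 0.0645]
eef_rot: [-147.4, 89.9, 30.1]
contact_force: [-0.9, 4.8, 2.1]
gripper_width: 0.018
t58.0 pos [0.525  0.0631 0.0645] th -92.51 w 0.0180 F [-0.9  4.8  2.1] tilt [0.001  0.0006]
 roll -0.0019 trans x 0.0025 y -0.1600 z -0.0006
```

```bash
python3 -m creep '{"jaw":[1,1,1,1,1,1,1,1,1,1],"translation":[[0,-0.005,0],[0,-0.010,0],[0,-0.015,0],[0,-0.015,0],[0,-0.015,0],[0,-0.015,0],[0,-0.015,0],[0,-0.015,0],[0,-0.015,0],[0,-0.012,0]],"roll":[0,0,0,0,0,0,0,0,0,0]}' 35; python3 -m creep '{"jaw":[1,1,1,1,1,1,1,1,1,1],"translation":[[0,-0.009,0],[0,-0.007,0],[0,-0.005,0],[0,-0.003,0],[0,-0.003,0],[0,-0.003,0],[0,-0.003,0],[0,0,0],[0,0,0],[0,0,0]],"roll":[0,0,0,0,0,0,0,0,0,0]}' 35; python3 -c "
from h import *
plan(.5256+.0067,.0629+.16,.062,-92.4)"
```

```text
time_s: 59.0
tcp_pos: [0.5312, 0.1965, 0.0645]
eef_rot: [-161.9, 89.9, 15.7]
contact_force: [3.5, -3.6, 4.6]
gripper_width: 0.0175
time_s: 60.0
tcp_pos: [0.5322, 0.2229, 0.0644]
eef_rot: [83.6, 89.6, -98.9]
contact_force: [9.6, -24.9, 10.2]
gripper_width: 0.0176
t60.0 pos [0.5322 0.2229 0.0644] th -92.52 w 0.0176 F [  9.6 -24.9  10.2] tilt [-0.0011 -0.0073]
 roll -0.0021 trans x 0.0024 y -0.0000 z -0.0001
```

```bash
python3 -m creep '{"jaw":[0,0,0,0,0,0,0,0,0,0],"translation":[[0,0,0],[0,0,0],[0,0,0],[0,0,0],[0,0,0],[-0.02,0,0],[-0.03,0,0],[-0.04,0,0],[-0.04,0,0],[0,0,0]],"roll":[0,0,0,0,0,0,0,0,0,0]}' 25; python3 -c "
from h import *
plan(.540,.416,.10,-105)
for n in('scene','top'):
  c=capture(n); crop(c,*((310,110,430,220) if n=='scene' else (180,100,310,220)),6 ,f'pics/ag_{n}.png')"
```

```text
time_s: 61.0
tcp_pos: [0.5347, 0.2298, 0.2001]
eef_rot: [-144.6, 89.4, 33.0]
contact_force: [0.8, 0.5, 0.1]
gripper_width: 0.0437
t61.0 pos [0.5347 0.2298 0.2001] th -92.44 w 0.0437 F [0.8 0.5 0.1] tilt [0.0083 0.0054]
 roll 0.2193 trans x 0.1001 y -0.1812 z 0.0431
```

View pics/ag_scene.png

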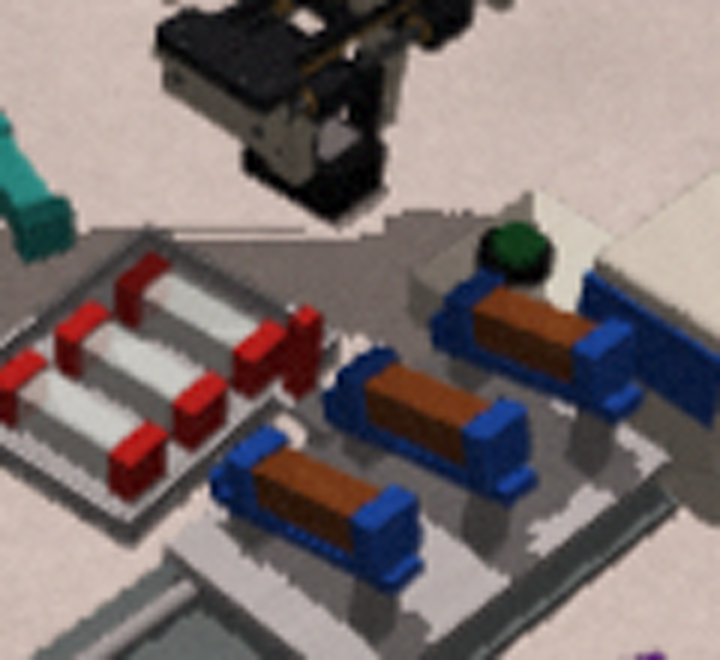

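View pics/ag_top.png

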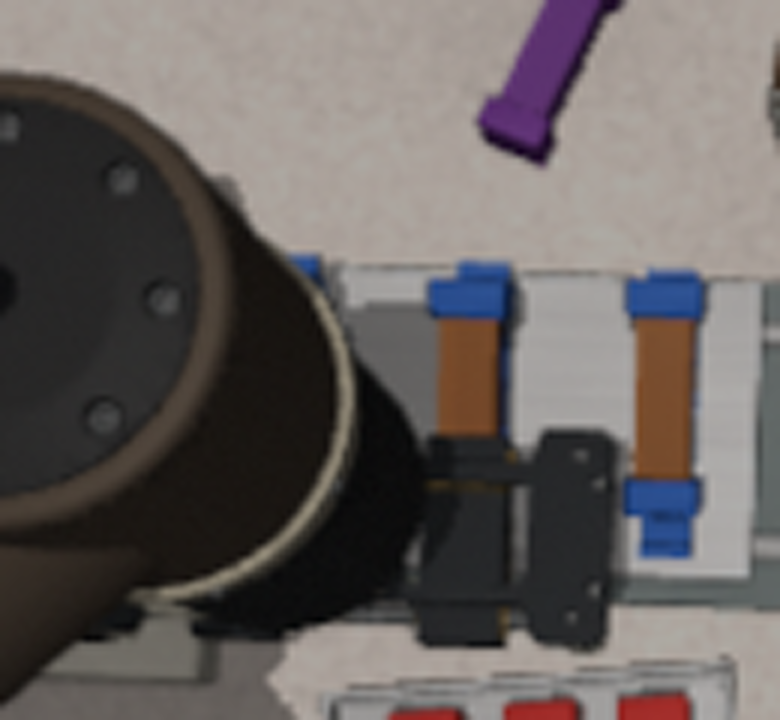

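```bash
python3 -m creep '{"jaw":[1,1,1,1,1,1,1,1,1,1],"translation":[[0,0,0],[0,0,0],[0,-0.036,0.009],[0,-0.036,0.009],[0,-0.036,0.009],[0,-0.036,0.008],[0,-0.036,0.008],[0.04,0,0],[0.04,0,0],[0.02,0,0]],"roll":[0.11,0.109,0,0,0,0,0,0,0,0]}' 40; python3 -c "
from h import *
plan(.542,.415,.028,-105)
for n in('scene','top'):
  c=capture(n); crop(c,*((340,90,440,200) if n=='scene' else (160,120,260,230)),6 ,f'pics/ah_{n}.png')"
```

```text
time_s: 62.1
tcp_pos: [0.5343, 0.411, 0.0879]
eef_rot: [57.5, 89.6, -137.6]
contact_force: [-0.3, -0.7, 0.1]
gripper_width: 0.0006
t62.1 pos [0.5343 0.411  0.0879] th -105.05 w 0.0006 F [-0.3 -0.7  0.1] tilt [-0.0057 -0.0052]
 roll -0.0010 trans x 0.0599 y -0.0058 z -0.0064
```

View pics/ah_scene.png

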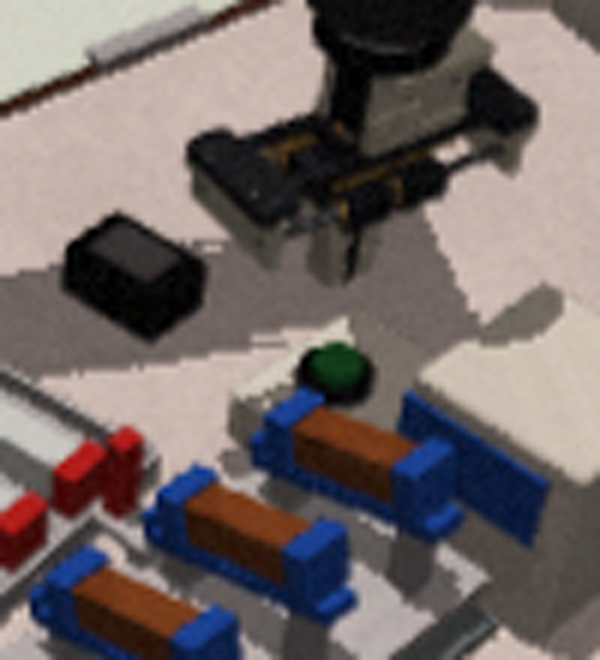

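```bash
python3 -m creep '{"jaw":[1,1,1,1,1,1,1,1,1,1],"translation":[[0,-0.004,-0.004],[0.01,0,0],[0.012,0,0],[0.012,0,0],[0.006,0,0],[0,0,0],[0,0,0],[0,0,0],[0,0,0],[0,0,0]],"roll":[0,0,0,0,0,0,0,0,0,0]}' 40; python3 -c "
from h import *
plan(.543,.415,.028,-105)
for n in('scene','top'):
  c=capture(n); crop(c,*((350,100,440,200) if n=='scene' else (160,120,260,230)),6 ,f'pics/ai_{n}.png')"
```

```text
time_s: 63.2
tcp_pos: [0.5422, 0.4157, 0.0544]
eef_rot: [-112.2, 90.0, 52.8]
contact_force: [-0.2, -0.3, 0.0]
gripper_width: 0.0005
t63.2 pos [0.5422 0.4157 0.0544] th -105.06 w 0.0005 F [-0.2 -0.3  0. ] tilt [0.0005 0.0006]
 roll -0.0010 trans x 0.0264 y 0.0005 z -0.0010
```

View pics/ai_scene.png

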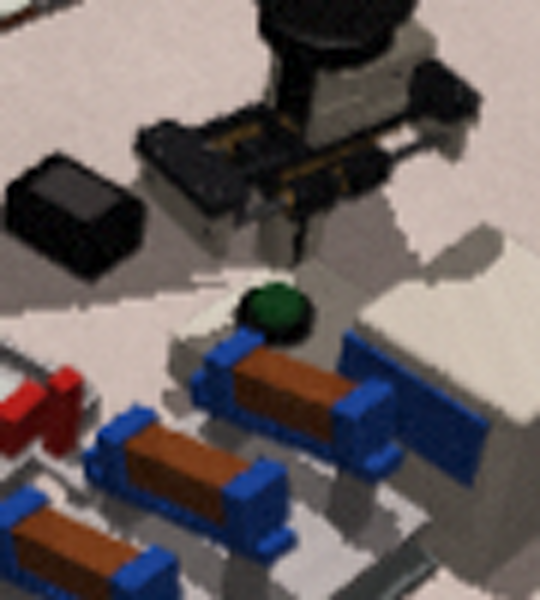

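```bash
python3 -m creep '{"jaw":[1,1,1,1,1,1,1,1,1,1],"translation":[[0.008,0,0],[0.006,0,0],[0.004,0,0],[0.003,0,0],[0.003,0,0],[0.002,0,0],[0.002,0,0],[0,0,0],[0,0,0],[0,0,0]],"roll":[0,0,0,0,0,0,0,0,0,0]}' 40
```

```text
time_s: 64.3
tcp_pos: [0.5421, 0.4155, 0.0262]
eef_rot: [-122.6, 90.0, 42.4]
contact_force: [-1.6, -0.5, 2.8]
gripper_width: 0.0003
```

```bash
python3 -m creep '{"jaw":[1,1,1,1,1,1,1,1,1,1],"translation":[[0.001,0,0],[0.001,0,0],[0.001,0,0],[0.001,0,0],[0.001,0,0],[0.001,0,0],[0,0,0],[0,0,0],[0,0,0],[0,0,0]],"roll":[0,0,0,0,0,0,0,0,0,0]}' 40;python3 -m creep '{"jaw":[1,1,1,1,1,1,1,1,1,1],"translation":[[0.001,0,0],[0.001,0,0],[0.001,0,0],[0,0,0],[0,0,0],[0,0,0],[0,0,0],[0,0,0],[0,0,0],[0,0,0]],"roll":[0,0,0,0,0,0,0,0,0,0]}' 40
```

```text
time_s: 65.3
tcp_pos: [0.5421, 0.4155, 0.0211]
eef_rot: [-146.2, 90.0, 18.8]
contact_force: [-4.4, -2.0, 12.2]
gripper_width: 0.0006
time_s: 66.3
tcp_pos: [0.5423, 0.4156, 0.0208]
eef_rot: [-140.7, 89.9, 24.3]
contact_force: [-10.7, -6.5, 28.4]
gripper_width: 0.0006
```

```bash
python3 -m creep '{"jaw":[1,1,1,1,1,1,1,1,1,1],"translation":[[-0.005,0,0],[-0.01,0,0],[-0.02,0,0],[-0.04,0,0],[-0.04,0,0],[-0.04,0,0],[0,0,0.03],[0,-0.02,0.04],[0,-0.03,0.03],[0,0,0]],"roll":[0,0,0,0,0,0,0,0,0,0]}' 40; python3 -c "
from h import *
plan(.54,.41,.1)
for n in('scene','top'):
  c=capture(n); crop(c,*((300,100,440,220) if n=='scene' else (180,120,320,240)),5 ,f'pics/aj_{n}.png')
  cv2.imwrite(f'pics/ajf_{n}.png',c['image'][:,:,::-1])"
```

```text
time_s: 67.3
tcp_pos: [0.4561, 0.4935, 0.1718]
eef_rot: [-77.0, 89.9, 88.2]
contact_force: [0.5, 0.6, 0.3]
gripper_width: 0.0002
t67.3 pos [0.4561 0.4935 0.1718] th -104.86 w 0.0002 F [0.5 0.6 0.3] tilt [0.     0.0012]
 roll -0.0000 trans x 0.0718 y 0.0592 z -0.1025
```

View pics/aj_scene.png

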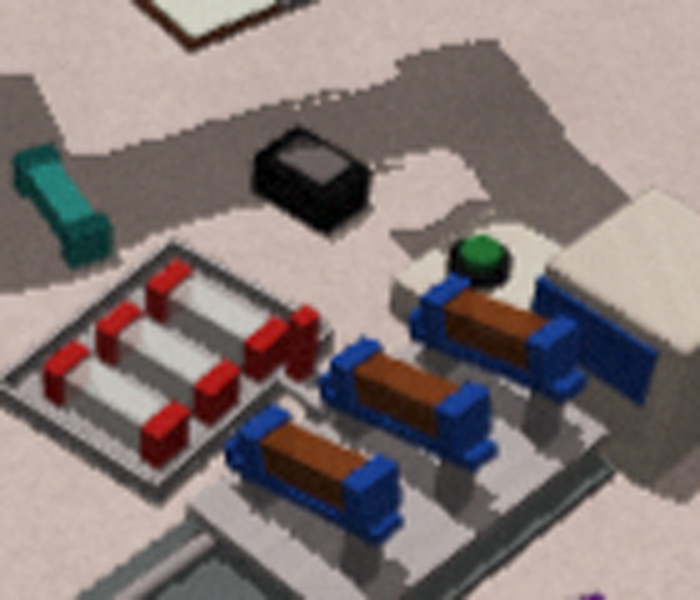

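View pics/aj_top.png

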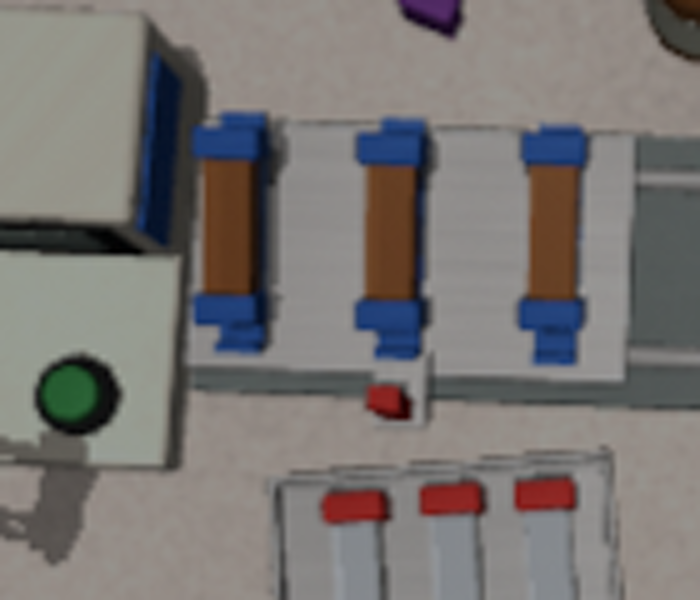

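View pics/ajf_scene.png

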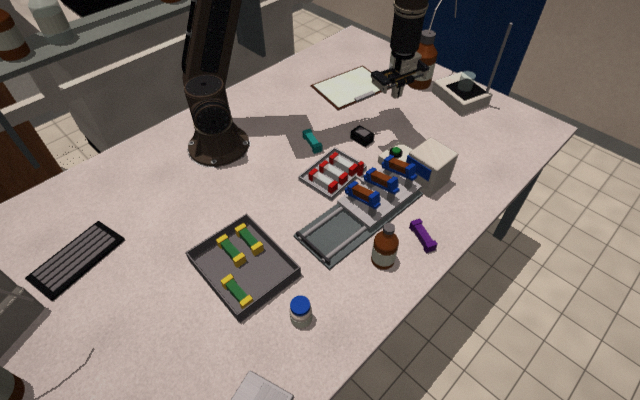

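Every check looks good: the handle is back at its docked pixel position (257,200), all three amber cells are on their cradles, and the spent cells are flat in the tray. Handing in.

```bash
python3 -c "
from plant import *
print(close_job()); print(get_state()['time_s'])"
```

```text
the job is handed in; nothing more can be done
None
the job is handed in; nothing more can be done
```

The job is done and handed in at about 67 s. `close_job` reports no verdict, so the results below rest on my own checks.

**What I did**
- I drew the carrier back 160 mm to its loading stop, where about 15 N of contact force showed it had arrived.
- The three red-capped spent cells went flat into the tray, and the three blue-capped amber cells each onto a cradle of their own.
- I then slid the loaded carrier home, where it met the reader at about 25 N, and pressed the green button until it bottomed at 28 N.

**Last checks**
- **Carrier:** it is docked, with the handle back at its starting position in the top picture to within a pixel.
- **Amber cells:** in the top view before docking, they lay 1–4 mm up-slope of centre and within 2 mm sideways. The final pictures show them still seated.
- **Spent cells:** they lie flat in the tray.
- **Everything else:** the three yellow-capped cells are still in the crate. The bottle, jar, adaptor and both look-alikes appear untouched.

**What disagreed**
- **Fingertip height:** the fingertips were really about 25–30 mm higher than the reported TCP. My first grasp closed on nothing, above a cell and without touching it, so I corrected the heights after that.
- **Scene camera:** its centring check on the amber cells disagreed with the top view by 13–16 mm along the slope. I put that down to shaded faces missing from the colour mask and relied on the top view.

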